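# Catch the falling cover of a cuvette reader and lower it shut

### The job

Close the cover of the cuvette reader without letting it bang: tip the leaning-back cover forward past upright with the fingers, catch it on the fingers as it falls, and, supporting it under its front lip, lower it slowly until it is fully shut, then move clear. Only push and support the cover, do not grip it, and leave the things standing around the reader where they are.

Things in the scene. Friction and masses are not known exactly. Their poses are not given: they have to be found in the camera images.
- reader: Cuvette reader, a white bench instrument fixed to the worktop, 190 mm deep (own x), 150 mm wide (own y), walls 88 mm high, open sample well under the cover. Origin: on the worktop surface; own x points from its front to its back (away from the robot at yaw 0), z up. Front wall's outer face at x = -60 mm, back at x = +129 mm.
- cover (a joint): Hinge angle of the grey cover: 0 = shut (flat), 1.57 = upright, 1.82 = leaning back on its stop, as at the start. Tipped past upright it falls forward by itself against a weak damper, near flat at about 0.9 rad/s (some 3 s in all), and bangs. Below 0.3 rad it must come down slower than 0.45 rad/s (7 cm/s at the lip); only the last 0.04 rad (5 mm) may be let go.
- cover_edge (a point): Middle of the front edge of the cover's lip, on its underside (below when shut), 155 mm from the hinge line; moves with the cover. The cover is a flat plate 7 mm thick, about 180 g, 150 mm wide, narrowing to a lip 76 mm wide over the last 40 mm. Shut, the lip stands 40 mm out from the front wall with free space beneath.
- cover_hinge_line (a point): Middle of the cover's hinge line, level with the cover's underside when shut: 55 mm behind the reader's origin, 91 mm above the worktop; its axes are the reader's: x to the back, y along the hinge, z up.
- bottle: Bystander: white reagent bottle with a red cap, 48 mm wide, 105 mm high; origin at the centre of its underside.
- cup: Bystander: specimen cup with a red lid, 48 mm wide, 50 mm high; origin at the centre of its underside.
- timer: Bystander: white bench timer, 58x72x18 mm; origin at the centre of its underside.
- vials: Bystander: blue empty vial rack, 52x102x41 mm; origin at the centre of its underside.

How it is judged:
By the outcome, as a careful person would: the job done as asked, in the order asked, and still so for the second after the job is handed in, with the robot touching nothing.
It also fails if it takes over 54 s, if anything falls off the work surface, if the arm or the gripper's body presses on something with over 40 N, if the wrist force passes 120 N, or if a joint passes its speed limit or range.

### The arm

A 6-joint arm with a two-finger parallel gripper is mounted at the origin on a cart in front of the work surface, level with it; the furniture and walls round the work are solid. World frame = base frame: x ahead of the robot, y to its left, z up, the work surface at z = 0. Lengths are in m, angles in rad, forces in N, time in s.
With the tool pointing down it reaches from about 0.425 to 0.95 m from the base axis. Payload 3.5 kg.
Tool frame: the origin (TCP) lies on the mounting face of the last link; the fingertips stand 173 mm ahead of it and the grasp point (between the pads) lies 155 mm ahead of it; z points along the fingers, x is the direction in which the jaws open and shut, and the axes are right-handed (so a half turn about z gives the same grasp; the last joint's range is limited). The gripper opens to 85 mm and grips with 20 to 120 N. Pads are 22 mm wide; open, the fingers measure 114 mm over their backs; the gripper's body (76 mm by 85 mm) begins 54 mm behind the grasp point. The pads swing forward as they close: fully open they stand 13 mm farther back than shut.
Start: joints at [-1.375, 0.286, 1.577, -0, 1.279, -0.15], TCP at [0.229, -0.635, 0.405] pointing down, gripper open.
Joint ranges: [-2.77, 2.77], [-0.9, 2.22], [0.21, 2.48], [-1.53, 4.67], [0.24, 2.81], [-2.84, 2.84]. Speed limits (rad/s): [2.79, 2.79, 3.14, 3.14, 3.14, 3.14].

### API

Orientations are given as a unit quaternion [x, y, z, w].
In Python, from plant import get_state, read_camera, sign_off gives the robot as it stands.
- The arm moves only by the shell command python3 -m jog 'ROWS' [FORCE]. ROWS is JSON, a list of rows, each an object of numbers: "grip": the closure, from 0 (fully open) to 1 (shut); "x", "y", "z": the shift along the tool's x, y, z in mm; "rx", "ry", "rz": the turn, a rotation vector about the tool's x, y, z in degrees. A call has 1 to 8 rows; each row shifts and turns the commanded pose from where the row before left it, along the tool's axes as they then stand; what a row does not reach is not made up. A row lasts 1/12 s, in which the tool goes at most 41.7 mm and 7.16 degrees, less where a joint would pass 70% of its speed; a pose out of reach is approached as far as the arm can. A call with a gripper value outside its range is refused whole. The fingers move at their own pace and stop on an object; FORCE is the grip in N (left out, the last holds). Time passes only in rows, so rows that do not move let the fingers close. It gives the time, the measured TCP pose, the force and the opening at its end, in the units of the state.
- get_state(): the state, without advancing time (a new reading comes with each control period).
- read_camera(name): name is "side" or "top" or "wrist"; returns a dict with "frame" (384x512x3 uint8, red, green, blue), "intrinsics" (3x3 intrinsics, pixels), "R" (3x3) and "t" (3): a world point X has camera coordinates R X + t. Camera axes: x right, y down, z forward; pixel columns grow to the right and rows downward; lengths in m; the calibration is good to about 2 mm. A picture is of the moment at which its call begins. There is no depth.
- sign_off(): hands the job in, once; it reports no verdict.
The state is a dict: "time": time; "qpos": joint angles; "dq": joint speeds; "joint_efforts": joint torques, N m; "eef_pos": TCP position; "tcp_rot": TCP orientation; "contact_force": force on the tool from outside, world axes, zero at the start; "wrist_torque": the same for the moment, N m; "opening": opening from 0.0 (shut) to 1.0 (fully open).
Only numpy, scipy, OpenCV 4.12 (cv2) and the standard library are available. Lean on these libraries where they do the work, as an engineer would, in place of code of your own. Each camera call takes 0.05 s, during which the arm holds its last target.

## Working session

There is one attempt and no reset: what is moved stays moved. The work goes in short steps, Python scripts to look and compute and a shell command to move; the robot and the scene stay as the last step left them, time stands still between calls to the robot, and variables do not carry over. Pictures are saved under pics/ and viewed, and the job is handed in when it is done.

```bash
ls; mkdir -p pics
cat > h.py <<'E'
import numpy as np, cv2
from plant import get_state, read_camera, sign_off
def snap(n,f):
    c=read_camera(n); cv2.imwrite('pics/'+f,c['frame'][:,:,::-1]); np.savez('pics/'+f[:-4],**{k:np.array(v) for k,v in c.items()}); return c
def proj(c,X):
    p=np.array(c['R'])@np.array(X)+np.array(c['t']); p=np.array(c['intrinsics'])@p; return p[:2]/p[2]
def ray(c,u,v):
    R=np.array(c['R']);o=-R.T@np.array(c['t']);d=R.T@np.linalg.inv(np.array(c['intrinsics']))@np.array([u,v,1.]);return o,d/np.linalg.norm(d)
def onz(c,u,v,z):
    o,d=ray(c,u,v);return o+d*(z-o[2])/d[2]
E
python3 - <<'E'
from h import *
for n in ['side','top','wrist']:
    c=snap(n,n+'0.png'); o,d=ray(c,256,192); print(n,o.round(3),d.round(3),c['intrinsics'][0][0])
print(get_state())
E
```

```text
pics
side [0.172 0.784 0.529] [ 0.373 -0.813 -0.446] 406.08735594826925
top [ 0.414 -0.022  1.201] [ 0.146  0.004 -0.989] 398.72988388580006
wrist [ 0.307 -0.607  0.374] [-0.304 -0.102 -0.947] 318.5909293163512
{'time': 0.15, 'qpos': array([-1.37498458e+00,  2.86980822e-01,  1.57784665e+00,  7.58864587e-06,
        1.27863276e+00, -1.49983086e-01]), 'dq': array([ 0.00087744, -0.00077761, -0.00238968,  0.00054115, -0.00036879,
        0.00025551]), 'joint_efforts': array([ 1.32393219e-03, -4.06600213e+01, -2.93140876e+01, -1.36287631e-04,
        3.95489013e-03, -3.43144819e-06]), 'eef_pos': array([ 0.22878719, -0.63483106,  0.403649  ]), 'tcp_rot': array([ 8.18211874e-01, -5.74916044e-01, -6.72733032e-04, -6.47611416e-04]), 'contact_force': array([ 1.16450201, -0.30909094, -0.11192396]), 'wrist_torque': array([ 0.01353492, -0.01409017,  0.01459724]), 'opening': 1.0022606329493302}
```

View pics/side0.png

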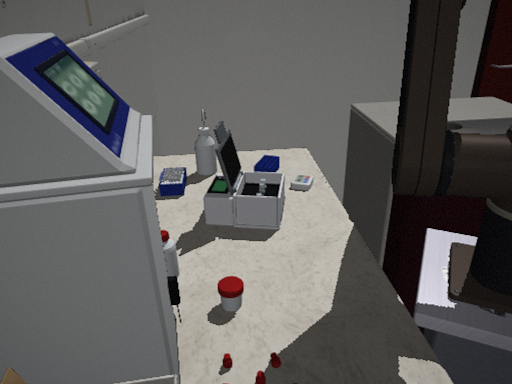

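View pics/top0.png

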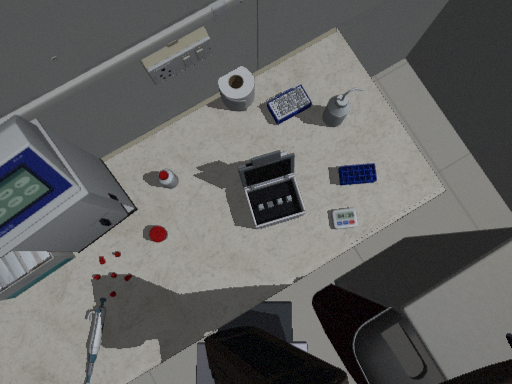

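Run:
```python
from h import *
a=cv2.imread('pics/top0.png')[135:245,215:395]; cv2.imwrite('pics/topc.png',cv2.resize(a,None,fx=4.4,fy=4.4,interpolation=cv2.INTER_CUBIC))
a=cv2.imread('pics/side0.png')[110:240,190:330]; cv2.imwrite('pics/sidec.png',cv2.resize(a,None,fx=4.5,fy=4.5,interpolation=cv2.INTER_CUBIC))
c=np.load('pics/top0.npz')
for X in [(0.6,0,0),(0.7,0,0),(0.6,.1,0)]: print(X,proj(c,X))
```

```text
(0.6, 0, 0) [250.11310323 189.0889129 ]
(0.7, 0, 0) [249.89673288 157.0680605 ]
(0.6, 0.1, 0) [217.3452337  189.40307334]
```

View pics/topc.png

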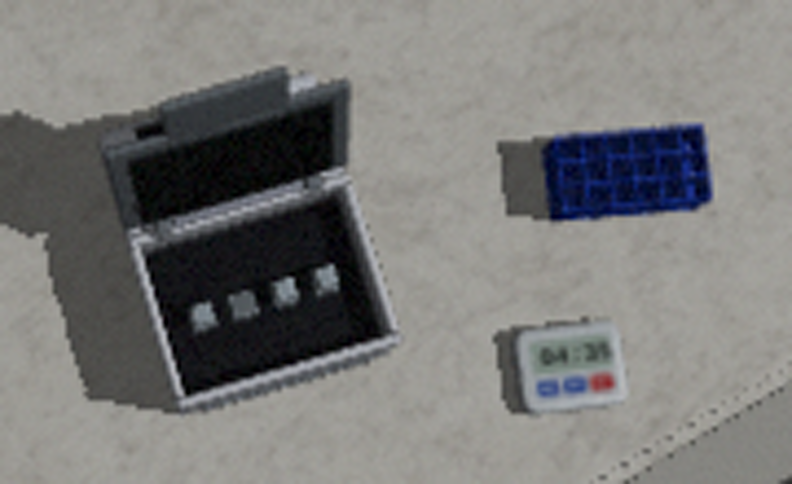

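View pics/sidec.png

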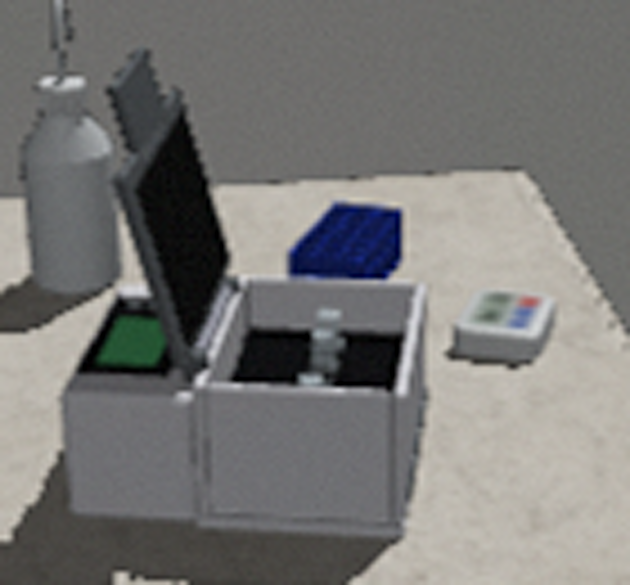

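Run:
```python
from h import *
t=np.load('pics/top0.npz'); s=np.load('pics/side0.npz')
T=lambda u,v,z:onz(t,215+u/4.4-.4,135+v/4.4-.4,z)
S=lambda u,v,z:onz(s,190+u/4.5-.4,110+v/4.5-.4,z)
print('top FL',T(180,402,.088),'FR',T(394,333,.088))
print('top hinge L',T(134,236,.088),'R',T(346,177,.088))
print('side FL',S(400,392,.088),'bot',S(400,530,0.003),'FR',S(425,288,.088),'BLbot',S(70,512,.0))
a=T(180,402,.088)-T(394,333,.088); print(np.linalg.norm(a),np.degrees(np.arctan2(-a[0],a[1])))
for n,uv,z in [('bottle',(167,178),.105),('cup',(158,233),.05),('timer',(344,217),.018),('vials',(357,174),.041)]: print(n,onz(t,*uv,z))
```

```text
top FL [ 0.48225546 -0.01598533  0.088     ] FR [ 0.5248763  -0.15246536  0.088     ]
top hinge L [0.58893184 0.01263911 0.088     ] R [ 0.62610917 -0.12427291  0.088     ]
side FL [ 0.48032176 -0.01605316  0.088     ] bot [ 0.48005601 -0.01635114  0.003     ] FR [ 0.51533185 -0.14698285  0.088     ] BLbot [0.66106082 0.03135271 0.        ]
0.1429801963119522 17.342866560613498
bottle [0.61740315 0.23063073 0.105     ]
cup [0.46678102 0.26538851 0.05      ]
timer [ 0.51081184 -0.27804198  0.018     ]
vials [ 0.63565597 -0.31665164  0.041     ]
```

Run:
```python
from h import *
a=cv2.imread('pics/top0.png')[145:235,230:312]; cv2.imwrite('pics/topd.png',cv2.resize(a,(656,720-122),interpolation=cv2.INTER_NEAREST) if 0 else cv2.resize(cv2.convertScaleAbs(a,alpha=1.3),None,fx=6.5,fy=6.5,interpolation=cv2.INTER_NEAREST))
a=cv2.imread('pics/side0.png')[115:235,200:292]; cv2.imwrite('pics/sided.png',cv2.resize(a,None,fx=5,fy=5,interpolation=cv2.INTER_NEAREST))
```

```text
(no output)
```

View pics/topd.png

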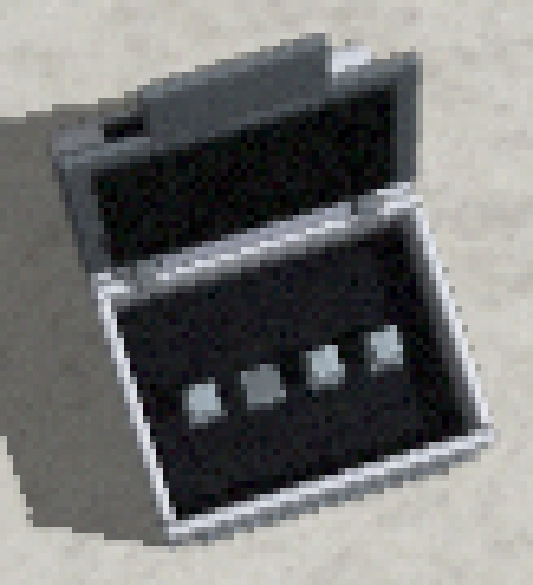

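View pics/sided.png

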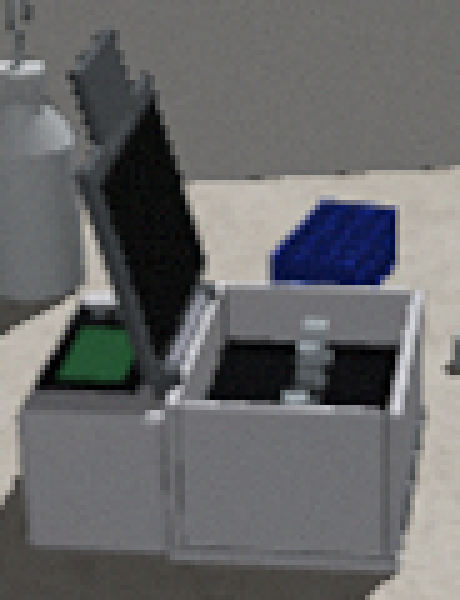

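```bash
cat >> h.py <<'E'
def r2w(P,p):
    x,y,w=P; c,s=np.cos(w),np.sin(w); return np.array([x+c*p[0]-s*p[1],y+s*p[0]+c*p[1],p[2]])
def lip(th,r=.155,off=0):  # own coords; off: distance above underside
    return np.array([.055-r*np.cos(th)+off*np.sin(th),0,.091+r*np.sin(th)+off*np.cos(th)])
E
python3 - <<'E'
from h import *
from scipy.optimize import least_squares
t=np.load('pics/top0.npz'); s=np.load('pics/side0.npz')
t=dict(t);s=dict(s)
T=lambda u,v:(230+u/6.5-.5,145+v/6.5-.5)
S=lambda u,v:(200+u/5-.5,115+v/5-.5)
obs=[(t,T(167,533),(-.06,.075,.088)),(t,T(492,437),(-.06,-.075,.088)),
(s,S(391,413),(-.06,.075,.088)),(s,S(396,570),(-.06,.075,0)),(s,S(425,290),(-.06,-.075,.088)),(s,S(26,546),(.129,.075,0))]
l=lip(1.82)
L=lambda y:(l[0],y,l[2])
obs+=[(t,T(325,36),L(-.038))]
f=lambda P:np.concatenate([proj(c,r2w(P,p))-np.array(o) for c,o,p in obs])
r=least_squares(f,[.55,-.06,.27],loss='soft_l1'); print(r.x,np.degrees(r.x[2])); print(r.fun.reshape(-1,2).round(1))
P=r.x
for y in(.038,-.038):
  for c,k in((t,'t'),(s,'s')):
    u=proj(c,r2w(P,L(y)));print(k,y,((u-[230,145]+.5)*6.5 if k=='t' else (u-[200,115]+.5)*5).round())
np.save('P.npy',P)
print(r2w(P,lip(1.82)),r2w(P,lip(0)),r2w(P,(.055,0,.091)))
E
```

```text
[ 0.5578885  -0.069316    0.27701261] 15.871653201061173
[[-0.5  0.4]
 [ 0.9  0. ]
 [ 0.7  0.1]
 [-0.5  0.5]
 [-0.9 -0.7]
 [-1.   0.9]
 [ 1.1  0.6]]
t 0.038 [140.  95.]
s 0.038 [75. 70.]
t -0.038 [332.  40.]
s -0.038 [110.  23.]
[ 0.64756235 -0.04381969  0.24121191] [ 0.46170083 -0.09666434  0.091     ] [ 0.61079172 -0.05427442  0.091     ]
```

```bash
cat > log.py <<'E'
from h import *
s=get_state()
open('log.txt','a').write(repr((s['qpos'].tolist(),s['eef_pos'].tolist(),s['tcp_rot'].tolist()))+'\n')
print(s['time'],s['qpos'].round(3),s['eef_pos'].round(3),s['tcp_rot'].round(3),s['contact_force'].round(1))
E
python3 log.py
python3 -m jog '[{"x":-18,"y":-28},{"x":-18,"y":-28},{"x":-18,"y":-28},{"x":-18,"y":-28}]'; python3 log.py
python3 -m jog '[{"rx":6,"z":-10},{"rx":6,"z":-10},{"rx":6},{"rx":6}]'; python3 log.py
python3 -m jog '[{"ry":6},{"ry":6,"rz":5},{"ry":6,"rz":5}]'; python3 log.py
```

```text
0.15 [-1.375  0.287  1.578  0.     1.279 -0.15 ] [ 0.229 -0.635  0.404] [ 0.818 -0.575 -0.001 -0.001] [ 1.2 -0.3 -0.1]
0.15 [-1.375  0.287  1.578  0.     1.279 -0.15 ] [ 0.229 -0.635  0.404] [ 0.818 -0.575 -0.001 -0.001] [ 1.2 -0.3 -0.1]
0.15 [-1.375  0.287  1.578  0.     1.279 -0.15 ] [ 0.229 -0.635  0.404] [ 0.818 -0.575 -0.001 -0.001] [ 1.2 -0.3 -0.1]
0.15 [-1.375  0.287  1.578  0.     1.279 -0.15 ] [ 0.229 -0.635  0.404] [ 0.818 -0.575 -0.001 -0.001] [ 1.2 -0.3 -0.1]$[0]: bad value
$[0]: bad value
$[0]: bad value
```

```bash
python3 -m jog '[{"grip":0,"x":-18,"y":-28,"z":0,"rx":0,"ry":0,"rz":0}]'; python3 log.py
```

```text
time: 0.23
eef_pos: [0.2463, -0.611, 0.4038]
tcp_rot: [0.817, -0.577, -0.0, 0.001]
contact_force: [1.3, 1.1, 0.7]
opening: 0.998
0.2333 [-1.341  0.252  1.62  -0.002  1.269 -0.111] [ 0.246 -0.611  0.404] [ 0.817 -0.577 -0.     0.001] [1.3 1.1 0.7]
```

```bash
python3 -m jog '[{"grip":0,"x":-18,"y":-28,"z":0,"rx":0,"ry":0,"rz":0},{"grip":0,"x":-18,"y":-28,"z":0,"rx":0,"ry":0,"rz":0},{"grip":0,"x":-18,"y":-28,"z":0,"rx":0,"ry":0,"rz":0}]'>/dev/null; python3 log.py
python3 -m jog '[{"grip":0,"x":0,"y":0,"z":-20,"rx":6,"ry":0,"rz":0},{"grip":0,"x":0,"y":0,"z":-20,"rx":6,"ry":0,"rz":0},{"grip":0,"x":0,"y":0,"z":0,"rx":6,"ry":0,"rz":0}]'>/dev/null; python3 log.py
python3 -m jog '[{"grip":0,"x":0,"y":0,"z":0,"rx":0,"ry":6,"rz":0},{"grip":0,"x":0,"y":0,"z":0,"rx":0,"ry":6,"rz":5},{"grip":0,"x":0,"y":0,"z":0,"rx":0,"ry":6,"rz":5}]'>/dev/null; python3 log.py
cat > fit.py <<'E'
from h import *
from scipy.optimize import least_squares
from scipy.spatial.transform import Rotation as Ro
D=[eval(l) for l in open('log.txt')]
Q=np.array([d[0] for d in D]);X=np.array([d[1] for d in D]);R=Ro.from_quat([d[2] for d in D])
rz=lambda a:Ro.from_rotvec([0,0,a]); ry=lambda a:Ro.from_rotvec([0,a,0])
def fk(p,q):
    h,a1,L2,a3,d4,d6=p[:6]
    R1=rz(q[0]);R2=R1*ry(q[1]);R3=R2*ry(q[2]);R4=R3*rz(p[6]*q[3]+0);R5=R4*ry(q[4]);R6=R5*rz(p[7]*q[5])
    x=R1.apply([a1,0,h])+R2.apply([0,0,L2])+R3.apply([a3,0,d4])+R5.apply([0,0,d6])
    return x,R6
if __name__=='__main__':
    for s4 in(1,-1):
        f=lambda p:np.concatenate([fk([*p,s4,1],q)[0]-x for q,x in zip(Q,X)]+[[1e-3*(p[1]),1e-3*p[3],1e-3*(p[0]-.35),1e-3*(p[2]-p[4])]])
        r=least_squares(f,[.3,0,.35,0,.35,.1]);print(s4,r.x.round(4),np.abs(r.fun).max())
        for s6 in(1,-1):
            E=[(fk([*r.x,s4,s6],q)[1].inv()*RR).as_rotvec().round(2) for q,RR in zip(Q,R)]; print(s6,E[0],E[-2],E[-1])
E
python3 fit.py
```

```text
0.4833 [-1.205  0.151  1.737  0.     1.254  0.021] [ 0.31  -0.528  0.404] [ 0.818 -0.575 -0.    -0.   ] [0.6 0.  0.6]
0.7333 [-1.248  0.113  1.703  0.329  1.339 -0.104] [ 0.309 -0.53   0.449] [ 0.809 -0.566  0.094 -0.128] [-0.8 -0.8  0.5]
0.9833 [-1.246  0.07   1.764  0.341  1.028  0.056] [ 0.308 -0.53   0.444] [ 0.736 -0.644  0.202 -0.052] [-0.4  0.5 -0.3]
1 [ 0.1836  0.3418  0.6129 -0.0161  0.1574  0.3421] 0.0998650591847631
1 [-0.    0.    3.14] [0.   0.   3.14] [0.   0.   3.14]
-1 [-0.    0.    2.84] [0.   0.   2.93] [-0.   -0.   -3.03]
-1 [ 0.3228 -0.4969  0.1959  0.074   1.1761 -0.3112] 0.09972650669459268
1 [ 0.   -0.   -3.14] [ 0.1  -0.94 -2.84] [-0.05 -0.81 -2.67]
-1 [0.   0.   2.84] [-0.    0.97  2.94] [-0.   -0.79 -2.57]
```

```bash
python3 - <<'E'
s=open('fit.py').read()
s=s[:s.index("if __name__")]
s=s.replace("h,a1,L2,a3,d4,d6=p[:6]","h,a1,L2,a3,d4,d6,b=p").replace("p[6]*q[3]+0","q[3]").replace("p[7]*q[5]","q[5]+np.pi").replace("[a1,0,h]","[a1,b,h]")
s+='''
if __name__=='__main__':
    f=lambda p:np.concatenate([fk(p,q)[0]-x for q,x in zip(Q,X)]+[1e-4*(np.array(p)-[.35,0,.4,0,.4,.1,.1])])
    r=least_squares(f,[.3,0,.35,0,.35,.1,.1]);print(r.x.round(4),np.abs(r.fun).max());np.save('kin.npy',r.x)
'''
open('fit.py','w').write(s)
E
python3 fit.py
```

```text
[0.2403 0.     0.443  0.0206 0.5725 0.0759 0.1009] 1.7249959261769265e-05
```

```bash
cat > ik.py <<'E'
from h import *
from fit import fk
from scipy.optimize import least_squares
from scipy.spatial.transform import Rotation as Ro
kin=np.load('kin.npy'); P=np.load('P.npy')
lo=np.array([-2.77,-.9,.21,-1.53,.24,-2.84]);hi=np.array([2.77,2.22,2.48,4.67,2.81,2.84])
def ik(x,R,q0):
    f=lambda q:(lambda a:np.concatenate([(a[0]-x)*5,(R.inv()*a[1]).as_rotvec()]))(fk(kin,q))
    r=least_squares(f,np.clip(q0,lo+.01,hi-.01),bounds=(lo,hi),xtol=1e-12,ftol=1e-12,gtol=1e-12); return r.x,np.abs(r.fun).max()
def pose(th,n,r=.144,ytip=-.015,flip=1,beta=0.,dtip=.166,side=1):
    """tool TCP pose, gripper tip center at plate coords (r,n), own y=ytip; fingers toward +y*side"""
    er=np.array([-np.cos(th),0,np.sin(th)]);en=np.array([np.sin(th),0,np.cos(th)]);ey=np.array([0,1.,0])*side
    z=np.cos(beta)*ey-np.sin(beta)*er; x=flip*en; y=np.cross(z,x)
    tip=np.array([.055,0,.091])+r*er+n*en+np.array([0,ytip,0])
    Rw=Ro.from_rotvec([0,0,P[2]])*Ro.from_matrix(np.c_[x,y,z])
    return r2w(P,tip-dtip*z),Rw
def elbow(q):
    p=kin.copy();p[3]=p[4]=p[5]=0;return fk(p,q)[0]
def wrist(q):
    p=kin.copy();p[5]=0;return fk(p,q)[0]
E
cat > t1.py <<'E'
from ik import *
rng=np.random.default_rng(0)
for side in(1,-1):
 for flip in(1,-1):
  for beta in(0,.3,.6,.9):
   best=None
   for k in range(12):
    q=rng.uniform(lo,hi)*.8; qs=[];e=0
    for th in np.linspace(1.85,0,8):
        q,er=ik(*pose(th,.015,flip=flip,beta=beta,side=side,ytip=-.015*side),q); e=max(e,er);qs.append(q)
    if best is None or e<best[0]: best=(e,qs)
   qs=best[1];print(side,flip,beta,round(best[0],4)); 
   if best[0]<.01: print(np.array([qs[0],qs[4],qs[-1]]).round(2), wrist(qs[-1]).round(2),elbow(qs[-1]).round(2))
E
python3 t1.py
```

```text
1 1 0 0.0
[[-0.5   0.78  1.37  1.08  2.2  -0.46]
 [-0.65  0.62  1.68  0.84  2.21 -1.76]
 [-0.72  0.73  1.75  0.69  2.11 -2.74]] [ 0.54 -0.34  0.11] [ 0.29 -0.12  0.57]
1 1 0.3 0.0
[[-0.47  0.72  1.33  0.84  2.1  -0.52]
 [-0.7   0.47  1.8   0.87  1.97 -1.73]
 [-0.81  0.66  1.88  0.88  1.98 -2.69]] [ 0.47 -0.35  0.11] [ 0.26 -0.13  0.59]
1 1 0.6 0.0
[[-0.43  0.64  1.32  0.61  1.98 -0.55]
 [-0.74  0.3   1.93  0.89  1.72 -1.7 ]
 [-0.9   0.58  2.03  1.06  1.85 -2.69]] [ 0.4  -0.34  0.11] [ 0.23 -0.13  0.61]
1 1 0.9 0.0
[[-0.37  0.57  1.33  0.39  1.85 -0.56]
 [-0.75  0.11  2.06  0.92  1.46 -1.67]
 [-0.96  0.49  2.2   1.26  1.72 -2.71]] [ 0.34 -0.3   0.11] [ 0.2  -0.11  0.63]
1 -1 0 0.0
[[-0.5   0.78  1.37  1.08  2.2   2.68]
 [-0.65  0.62  1.68  0.84  2.21  1.38]
 [-0.72  0.73  1.75  0.69  2.11  0.4 ]] [ 0.54 -0.34  0.11] [ 0.29 -0.12  0.57]
1 -1 0.3 0.0
[[-0.47  0.72  1.33  0.84  2.1   2.62]
 [-0.7   0.47  1.8   0.87  1.97  1.42]
 [-0.81  0.66  1.88  0.88  1.98  0.45]] [ 0.47 -0.35  0.11] [ 0.26 -0.13  0.59]
1 -1 0.6 0.0
[[-0.43  0.64  1.32  0.61  1.98  2.59]
 [-0.74  0.3   1.93  0.89  1.72  1.44]
 [-0.9   0.58  2.03  1.06  1.85  0.46]] [ 0.4  -0.34  0.11] [ 0.23 -0.13  0.61]
1 -1 0.9 0.0
[[-0.37  0.57  1.33  0.39  1.85  2.58]
 [-0.75  0.11  2.06  0.92  1.46  1.48]
 [-0.96  0.49  2.2   1.26  1.72  0.43]] [ 0.34 -0.3   0.11] [ 0.2  -0.11  0.63]
-1 1 0 0.0
[[0.18 0.5  1.81 4.64 1.5  0.47]
 [0.14 0.3  2.17 4.61 1.49 1.68]
 [0.13 0.47 2.25 4.58 1.51 2.72]] [0.4  0.15 0.11] [0.19 0.13 0.64]
-1 1 0.3 0.2234
-1 1 0.6 0.4783
-1 1 0.9 0.7203
-1 -1 0 0.0
[[ 0.18  0.5   1.81  4.64  1.5  -2.67]
 [ 0.14  0.3   2.17  4.61  1.49 -1.46]
 [ 0.13  0.47  2.25  4.58  1.51 -0.42]] [0.4  0.15 0.11] [0.19 0.13 0.64]
-1 -1 0.3 0.2234
-1 -1 0.6 0.4783
-1 -1 0.9 0.649
```

```bash
cat >> ik.py <<'E'
def plan(xt,Rt,n,x0=None,R0=None,show=True):
    s=get_state(); q=s['qpos']
    if x0 is None: x0,R0=s['eef_pos'],Ro.from_quat(s['tcp_rot'])
    rel=R0.inv()*Rt; p=R0.inv().apply(np.array(xt)-x0); w=rel.as_rotvec()/n; A=np.zeros((3,3))
    for k in range(n): A+=Ro.from_rotvec(w*k).as_matrix()
    v=np.linalg.solve(A,p)
    if show:
        print('rows',n,'shift mm',(v*1000).round(1),'rot deg',np.degrees(w).round(2),'|v|',round(1000*np.linalg.norm(v),1),'|w|',round(np.degrees(np.linalg.norm(w)),2))
        x,R=np.array(x0),R0
        for k in range(n):
            x=x+R.apply(v);R=R*Ro.from_rotvec(w); qn,e=ik(x,R,q); dq=np.abs(qn-q).max()*12; q=qn
            if k%max(1,n//6)==0 or k==n-1: print(k,x.round(3),'tip',(x+R.apply([0,0,.17])).round(3),q.round(2),'e',round(e,4),'dq',round(dq,2),'wr',wrist(q).round(2))
    return v,w
B=dict(beta=.3,r=.141)
def pre(th,n,ret,ytip=-.008):
    x,R=pose(th,n,ytip=ytip,**B); return x-R.apply([0,0,ret]),R
E
python3 - <<'E'
from ik import *
plan(*pre(1.82,.0035,.11),24)
E
```

```text
rows 24 shift mm [  9.7 -13.9  18.2] rot deg [ 1.51 -3.73 -2.36] |v| 24.9 |w| 4.67
0 [ 0.328 -0.54   0.435] tip [ 0.393 -0.56   0.279] [-1.22  0.13  1.72  0.37  1.07  0.02] e 0.0 dq 0.69 wr [ 0.3  -0.53  0.5 ]
4 [ 0.415 -0.564  0.394] tip [ 0.483 -0.536  0.241] [-1.13  0.34  1.55  0.47  1.27 -0.11] e 0.0 dq 0.6 wr [ 0.38 -0.58  0.46]
8 [ 0.506 -0.555  0.354] tip [ 0.565 -0.482  0.213] [-1.02  0.52  1.39  0.55  1.47 -0.21] e 0.0 dq 0.62 wr [ 0.48 -0.59  0.42]
12 [ 0.591 -0.517  0.322] tip [ 0.629 -0.406  0.199] [-0.9   0.65  1.27  0.63  1.68 -0.3 ] e 0.0 dq 0.62 wr [ 0.57 -0.57  0.38]
16 [ 0.663 -0.453  0.301] tip [ 0.672 -0.314  0.204] [-0.78  0.75  1.18  0.7   1.88 -0.37] e 0.0 dq 0.61 wr [ 0.66 -0.51  0.34]
20 [ 0.717 -0.369  0.297] tip [ 0.689 -0.217  0.227] [-0.66  0.79  1.14  0.77  2.08 -0.45] e 0.0 dq 0.59 wr [ 0.73 -0.44  0.33]
23 [ 0.741 -0.3    0.306] tip [ 0.685 -0.147  0.257] [-0.57  0.8   1.14  0.82  2.23 -0.51] e 0.0 dq 0.59 wr [ 0.77 -0.37  0.33]
```

Run:
```python
from ik import *
s=get_state();R0=Ro.from_quat(s['tcp_rot']);x1=s['eef_pos']+[.13,.14,-.02]
plan(x1,R0,6)
plan(*pre(1.82,.0035,.11),24,x0=x1,R0=R0)
```

```text
rows 6 shift mm [-21.5 -22.8   6.7] rot deg [0. 0. 0.] |v| 32.0 |w| 0.0
0 [ 0.329 -0.507  0.441] tip [ 0.391 -0.538  0.286] [-1.2   0.05  1.79  0.33  1.01  0.11] e 0.0 dq 0.6 wr [ 0.3  -0.49  0.51]
1 [ 0.351 -0.483  0.438] tip [ 0.413 -0.514  0.282] [-1.15  0.04  1.81  0.31  0.98  0.16] e 0.0 dq 0.64 wr [ 0.32 -0.47  0.51]
2 [ 0.373 -0.46   0.434] tip [ 0.434 -0.491  0.279] [-1.09  0.02  1.83  0.3   0.96  0.22] e 0.0 dq 0.68 wr [ 0.35 -0.45  0.5 ]
3 [ 0.394 -0.437  0.431] tip [ 0.456 -0.468  0.276] [-1.04  0.02  1.84  0.28  0.94  0.28] e 0.0 dq 0.72 wr [ 0.37 -0.42  0.5 ]
4 [ 0.416 -0.413  0.428] tip [ 0.478 -0.444  0.272] [-0.98  0.01  1.85  0.25  0.92  0.34] e 0.0 dq 0.75 wr [ 0.39 -0.4   0.5 ]
5 [ 0.438 -0.39   0.424] tip [ 0.499 -0.421  0.269] [-0.92  0.01  1.86  0.23  0.9   0.4 ] e 0.0 dq 0.78 wr [ 0.41 -0.38  0.49]
rows 24 shift mm [ 9.3 -7.4 11.5] rot deg [ 1.51 -3.73 -2.36] |v| 16.5 |w| 4.67
0 [ 0.449 -0.4    0.418] tip [ 0.514 -0.419  0.262] [-0.93  0.06  1.82  0.29  0.95  0.32] e 0.0 dq 3.85 wr [ 0.42 -0.39  0.49]
4 [ 0.503 -0.428  0.392] tip [ 0.571 -0.4    0.239] [-0.91  0.24  1.67  0.47  1.15  0.07] e 0.0 dq 0.64 wr [ 0.47 -0.44  0.46]
8 [ 0.561 -0.436  0.364] tip [ 0.621 -0.363  0.222] [-0.86  0.41  1.52  0.59  1.37 -0.1 ] e 0.0 dq 0.68 wr [ 0.54 -0.47  0.43]
12 [ 0.62  -0.423  0.338] tip [ 0.659 -0.312  0.215] [-0.8   0.55  1.38  0.67  1.6  -0.22] e 0.0 dq 0.7 wr [ 0.6  -0.47  0.39]
16 [ 0.674 -0.391  0.318] tip [ 0.683 -0.252  0.22 ] [-0.72  0.67  1.27  0.74  1.83 -0.33] e 0.0 dq 0.69 wr [ 0.67 -0.45  0.36]
20 [ 0.718 -0.343  0.307] tip [ 0.69  -0.19   0.237] [-0.63  0.76  1.18  0.79  2.06 -0.43] e 0.0 dq 0.68 wr [ 0.73 -0.41  0.34]
23 [ 0.741 -0.3    0.306] tip [ 0.685 -0.147  0.257] [-0.57  0.8   1.14  0.82  2.23 -0.51] e 0.0 dq 0.66 wr [ 0.77 -0.37  0.33]
```

```bash
python3 -m jog '[{"grip":0.5,"x":-22,"y":-23,"z":7,"rx":0,"ry":0,"rz":0},{"grip":0.5,"x":-22,"y":-23,"z":7,"rx":0,"ry":0,"rz":0},{"grip":0.5,"x":-22,"y":-23,"z":7,"rx":0,"ry":0,"rz":0},{"grip":0.5,"x":-22,"y":-23,"z":7,"rx":0,"ry":0,"rz":0},{"grip":0.5,"x":-22,"y":-23,"z":7,"rx":0,"ry":0,"rz":0},{"grip":0.5,"x":-22,"y":-23,"z":7,"rx":0,"ry":0,"rz":0}]' 20; python3 log.py
python3 -m jog '[{"grip":0.5,"x":9,"y":-7,"z":11.5,"rx":1.5,"ry":-3.7,"rz":-2.4},{"grip":0.5,"x":9,"y":-7,"z":11.5,"rx":1.5,"ry":-3.7,"rz":-2.4},{"grip":0.5,"x":9,"y":-7,"z":11.5,"rx":1.5,"ry":-3.7,"rz":-2.4},{"grip":0.5,"x":9,"y":-7,"z":11.5,"rx":1.5,"ry":-3.7,"rz":-2.4},{"grip":0.5,"x":9,"y":-7,"z":11.5,"rx":1.5,"ry":-3.7,"rz":-2.4},{"grip":0.5,"x":9,"y":-7,"z":11.5,"rx":1.5,"ry":-3.7,"rz":-2.4},{"grip":0.5,"x":9,"y":-7,"z":11.5,"rx":1.5,"ry":-3.7,"rz":-2.4},{"grip":0.5,"x":9,"y":-7,"z":11.5,"rx":1.5,"ry":-3.7,"rz":-2.4}]'; python3 log.py
python3 -m jog '[{"grip":0.5,"x":9,"y":-7,"z":11.5,"rx":1.5,"ry":-3.7,"rz":-2.4},{"grip":0.5,"x":9,"y":-7,"z":11.5,"rx":1.5,"ry":-3.7,"rz":-2.4},{"grip":0.5,"x":9,"y":-7,"z":11.5,"rx":1.5,"ry":-3.7,"rz":-2.4},{"grip":0.5,"x":9,"y":-7,"z":11.5,"rx":1.5,"ry":-3.7,"rz":-2.4},{"grip":0.5,"x":9,"y":-7,"z":11.5,"rx":1.5,"ry":-3.7,"rz":-2.4},{"grip":0.5,"x":9,"y":-7,"z":11.5,"rx":1.5,"ry":-3.7,"rz":-2.4},{"grip":0.5,"x":9,"y":-7,"z":11.5,"rx":1.5,"ry":-3.7,"rz":-2.4},{"grip":0.5,"x":9,"y":-7,"z":11.5,"rx":1.5,"ry":-3.7,"rz":-2.4}]'; python3 log.py
python3 fit.py; python3 -c "
from ik import *
plan(*pre(1.82,.0035,.11),8)"
```

```text
time: 1.48
eef_pos: [0.4393, -0.385, 0.422]
tcp_rot: [0.738, -0.643, 0.2, -0.053]
contact_force: [0.1, -1.3, -0.5]
opening: 0.502
1.4833 [-0.917  0.012  1.864  0.231  0.901  0.406] [ 0.439 -0.385  0.422] [ 0.738 -0.643  0.2   -0.053] [ 0.1 -1.3 -0.5]
time: 2.15
eef_pos: [0.545, -0.4309, 0.3662]
tcp_rot: [0.85, -0.453, 0.076, -0.257]
contact_force: [0.3, 0.2, -0.9]
opening: 0.501
2.15 [-0.872  0.362  1.574  0.562  1.308 -0.072] [ 0.545 -0.431  0.366] [ 0.85  -0.453  0.076 -0.257] [ 0.3  0.2 -0.9]
time: 2.82
eef_pos: [0.6562, -0.3946, 0.3152]
tcp_rot: [0.873, -0.216, -0.055, -0.434]
contact_force: [0.5, -0.8, 0.4]
opening: 0.501
2.8167 [-0.738  0.636  1.321  0.71   1.764 -0.328] [ 0.656 -0.395  0.315] [ 0.873 -0.216 -0.055 -0.434] [ 0.5 -0.8  0.4]
[0.2403 0.     0.443  0.0206 0.5725 0.0759 0.1009] 1.7249991674200395e-05
rows 8 shift mm [ 9.8 -7.9 10.3] rot deg [ 1.58 -3.68 -2.31] |v| 16.2 |w| 4.62
0 [ 0.669 -0.386  0.312] tip [ 0.677 -0.247  0.214] [-0.72  0.66  1.29  0.73  1.82 -0.35] e 0.0 dq 0.71 wr [ 0.67 -0.45  0.36]
1 [ 0.682 -0.376  0.309] tip [ 0.681 -0.232  0.218] [-0.7   0.69  1.26  0.74  1.88 -0.37] e 0.0 dq 0.71 wr [ 0.68 -0.44  0.35]
2 [ 0.694 -0.365  0.307] tip [ 0.684 -0.218  0.222] [-0.68  0.71  1.24  0.76  1.94 -0.4 ] e 0.0 dq 0.7 wr [ 0.7  -0.43  0.34]
3 [ 0.705 -0.353  0.305] tip [ 0.686 -0.203  0.228] [-0.65  0.73  1.21  0.77  2.   -0.42] e 0.0 dq 0.7 wr [ 0.71 -0.42  0.34]
4 [ 0.715 -0.341  0.304] tip [ 0.687 -0.188  0.234] [-0.63  0.75  1.19  0.78  2.06 -0.44] e 0.0 dq 0.69 wr [ 0.73 -0.41  0.34]
5 [ 0.725 -0.328  0.304] tip [ 0.687 -0.174  0.241] [-0.61  0.77  1.17  0.8   2.11 -0.47] e 0.0 dq 0.69 wr [ 0.74 -0.4   0.33]
6 [ 0.733 -0.314  0.305] tip [ 0.687 -0.16   0.249] [-0.59  0.78  1.15  0.81  2.17 -0.49] e 0.0 dq 0.69 wr [ 0.75 -0.38  0.33]
7 [ 0.741 -0.3    0.306] tip [ 0.685 -0.147  0.257] [-0.57  0.8   1.14  0.82  2.23 -0.51] e 0.0 dq 0.68 wr [ 0.77 -0.37  0.33]
```

```bash
python3 -m jog '[{"grip":0.5,"x":10,"y":-8,"z":10,"rx":1.6,"ry":-3.7,"rz":-2.3},{"grip":0.5,"x":10,"y":-8,"z":10,"rx":1.6,"ry":-3.7,"rz":-2.3},{"grip":0.5,"x":10,"y":-8,"z":10,"rx":1.6,"ry":-3.7,"rz":-2.3},{"grip":0.5,"x":10,"y":-8,"z":10,"rx":1.6,"ry":-3.7,"rz":-2.3},{"grip":0.5,"x":10,"y":-8,"z":10,"rx":1.6,"ry":-3.7,"rz":-2.3},{"grip":0.5,"x":10,"y":-8,"z":10,"rx":1.6,"ry":-3.7,"rz":-2.3},{"grip":0.5,"x":10,"y":-8,"z":10,"rx":1.6,"ry":-3.7,"rz":-2.3},{"grip":0.5,"x":10,"y":-8,"z":10,"rx":1.6,"ry":-3.7,"rz":-2.3}]'; python3 log.py
python3 - <<'E'
from ik import *
plan(*pre(1.82,.0035,.11),1)
plan(*pre(1.82,.0035,.0),6)
im=[]
for n,b in(('side',(100,220,170,330)),('top',(110,240,200,360)),('wrist',(0,384,0,512))):
    c=snap(n,n+'1.png');a=c['frame'][b[0]:b[1],b[2]:b[3],::-1];k=390/a.shape[1] if n!='wrist' else .75
    im.append(cv2.resize(a,None,fx=k,fy=k,interpolation=cv2.INTER_CUBIC))
h=max(i.shape[0] for i in im[:2]); 
row=np.hstack([cv2.copyMakeBorder(i,0,h-i.shape[0],0,0,0) for i in im[:2]]);cv2.imwrite('pics/m1.png',row);cv2.imwrite('pics/w1.png',im[2])
E
```

```text
time: 3.48
eef_pos: [0.7434, -0.301, 0.307]
tcp_rot: [0.8, 0.037, -0.182, -0.57]
contact_force: [0.2, 0.0, -0.1]
opening: 0.497
3.4833 [-0.566  0.801  1.129  0.828  2.234 -0.507] [ 0.743 -0.301  0.307] [ 0.8    0.037 -0.182 -0.57 ] [ 0.2  0.  -0.1]
rows 1 shift mm [-1.5  0.9  2.3] rot deg [-0.17  0.14 -0.07] |v| 2.9 |w| 0.23
0 [ 0.741 -0.3    0.306] tip [ 0.685 -0.147  0.257] [-0.57  0.8   1.14  0.82  2.23 -0.51] e 0.0 dq 0.12 wr [ 0.77 -0.37  0.33]
rows 6 shift mm [-0.2  0.2 18.7] rot deg [-0.03  0.02 -0.01] |v| 18.7 |w| 0.04
0 [ 0.737 -0.284  0.302] tip [ 0.68  -0.131  0.253] [-0.55  0.78  1.18  0.82  2.21 -0.52] e 0.0 dq 0.58 wr [ 0.76 -0.35  0.32]
1 [ 0.73  -0.268  0.296] tip [ 0.674 -0.115  0.248] [-0.54  0.75  1.22  0.82  2.18 -0.53] e 0.0 dq 0.56 wr [ 0.76 -0.34  0.32]
2 [ 0.724 -0.251  0.291] tip [ 0.668 -0.098  0.242] [-0.53  0.73  1.27  0.82  2.16 -0.54] e 0.0 dq 0.53 wr [ 0.75 -0.32  0.31]
3 [ 0.718 -0.234  0.285] tip [ 0.661 -0.081  0.237] [-0.51  0.71  1.31  0.82  2.13 -0.55] e 0.0 dq 0.51 wr [ 0.74 -0.3   0.31]
4 [ 0.711 -0.217  0.28 ] tip [ 0.655 -0.065  0.231] [-0.5   0.69  1.35  0.82  2.11 -0.56] e 0.0 dq 0.48 wr [ 0.74 -0.29  0.3 ]
5 [ 0.705 -0.201  0.274] tip [ 0.648 -0.048  0.226] [-0.48  0.68  1.39  0.83  2.08 -0.57] e 0.0 dq 0.46 wr [ 0.73 -0.27  0.3 ]
```

View pics/m1.png

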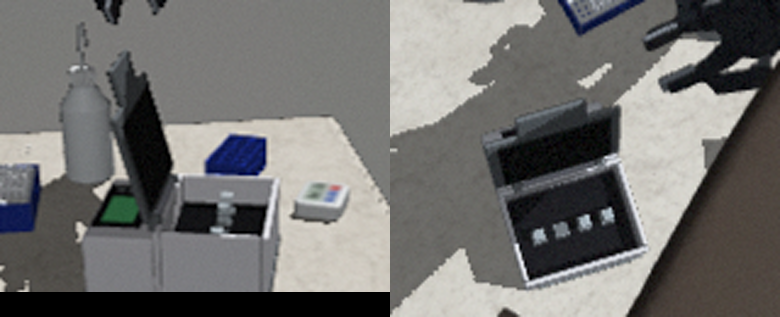

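View pics/w1.png

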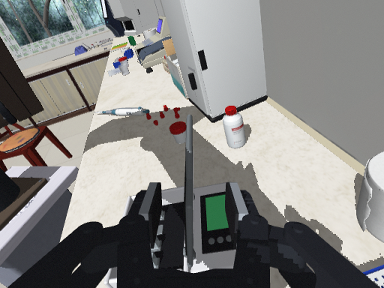

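```bash
python3 -m jog '[{"grip":0.5,"x":-1,"y":1,"z":18,"rx":0,"ry":0,"rz":0},{"grip":0.5,"x":0,"y":0,"z":18,"rx":0,"ry":0,"rz":0},{"grip":0.5,"x":0,"y":0,"z":18,"rx":0,"ry":0,"rz":0}]'; python3 log.py
python3 - <<'E'
from ik import *
c=snap('wrist','w2.png')
c=snap('side','s2.png');cv2.imwrite('pics/s2c.png',cv2.resize(c['frame'][90:230,180:320,::-1],None,fx=4,fy=4,interpolation=cv2.INTER_CUBIC))
E
```

```text
time: 3.88
eef_pos: [0.7231, -0.2547, 0.2917]
tcp_rot: [0.802, 0.034, -0.18, -0.569]
contact_force: [-0.2, -0.1, 0.8]
opening: 0.502
3.8833 [-0.532  0.732  1.267  0.821  2.156 -0.539] [ 0.723 -0.255  0.292] [ 0.802  0.034 -0.18  -0.569] [-0.2 -0.1  0.8]
```

View pics/w2.png

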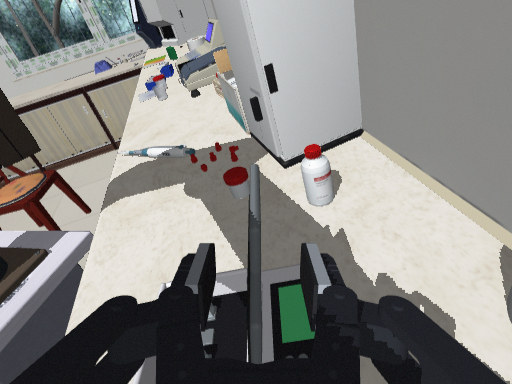

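View pics/s2c.png

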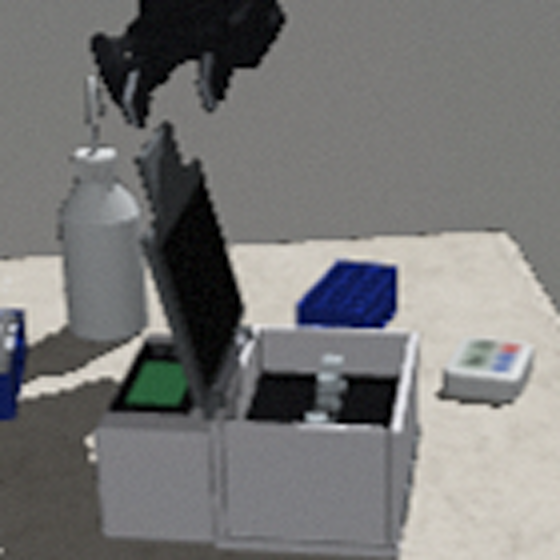

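```bash
python3 -m jog '[{"grip":0.5,"x":0,"y":0,"z":18,"rx":0,"ry":0,"rz":0},{"grip":0.5,"x":0,"y":0,"z":18,"rx":0,"ry":0,"rz":0},{"grip":0.5,"x":0,"y":0,"z":18,"rx":0,"ry":0,"rz":0},{"grip":0.5,"x":0,"y":0,"z":0,"rx":0,"ry":0,"rz":0}]'; python3 log.py
python3 - <<'E'
from ik import *
plan(*pre(1.82,.0035,0),1)
c=snap('wrist','w3.png')
c=snap('side','s3.png');a=cv2.resize(c['frame'][90:210,190:290,::-1],None,fx=4,fy=4,interpolation=cv2.INTER_CUBIC)
c=snap('top','t3.png');b=cv2.resize(c['frame'][125:245,220:320,::-1],None,fx=4,fy=4,interpolation=cv2.INTER_CUBIC)
cv2.imwrite('pics/m3.png',np.hstack([a,b]))
E
```

```text
time: 4.32
eef_pos: [0.7055, -0.2042, 0.2756]
tcp_rot: [0.801, 0.035, -0.181, -0.57]
contact_force: [0.1, -0.2, 0.2]
opening: 0.501
4.3167 [-0.487  0.678  1.383  0.828  2.088 -0.562] [ 0.705 -0.204  0.276] [ 0.801  0.035 -0.181 -0.57 ] [ 0.1 -0.2  0.2]
rows 1 shift mm [0.5 0.1 3.7] rot deg [-0.07 -0.01 -0.23] |v| 3.7 |w| 0.25
0 [ 0.705 -0.201  0.274] tip [ 0.648 -0.048  0.226] [-0.48  0.68  1.39  0.83  2.08 -0.57] e 0.0 dq 0.07 wr [ 0.73 -0.27  0.3 ]
```

View pics/w3.png

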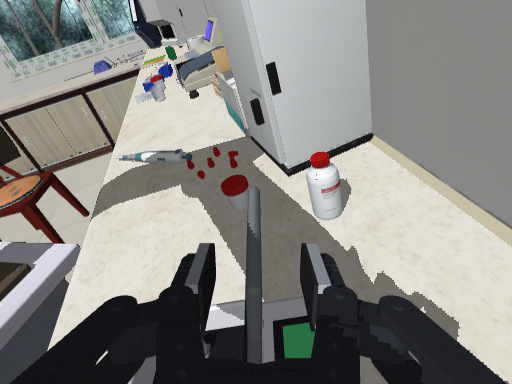

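View pics/m3.png

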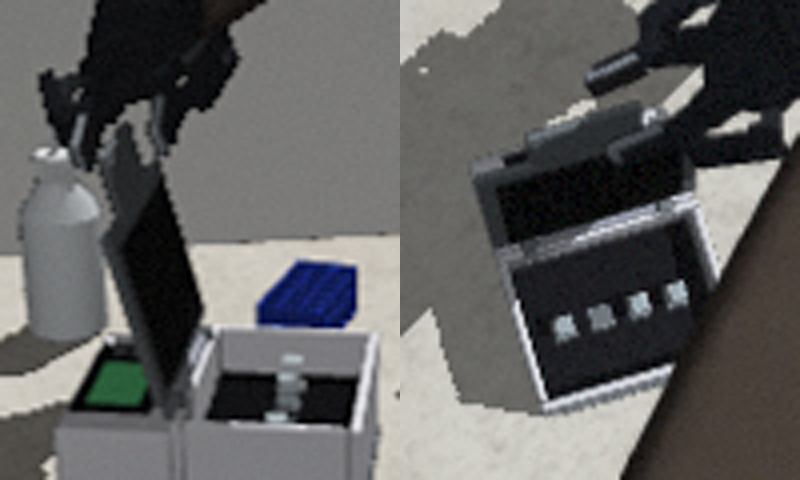

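Run:
```python
from ik import *
plan(*pre(1.40,.0035,0),20)
```

```text
rows 20 shift mm [-4.   0.   0.3] rot deg [ 0.    0.35 -1.15] |v| 4.0 |w| 1.21
0 [ 0.703 -0.207  0.278] tip [ 0.648 -0.054  0.229] [-0.49  0.67  1.39  0.83  2.09 -0.58] e 0.0 dq 0.28 wr [ 0.73 -0.28  0.3 ]
3 [ 0.691 -0.21   0.28 ] tip [ 0.639 -0.056  0.231] [-0.5   0.65  1.42  0.83  2.07 -0.65] e 0.0 dq 0.28 wr [ 0.71 -0.28  0.3 ]
6 [ 0.679 -0.212  0.282] tip [ 0.63  -0.057  0.232] [-0.52  0.62  1.46  0.83  2.06 -0.72] e 0.0 dq 0.28 wr [ 0.7  -0.28  0.3 ]
9 [ 0.668 -0.214  0.282] tip [ 0.622 -0.059  0.232] [-0.53  0.6   1.49  0.83  2.05 -0.79] e 0.0 dq 0.28 wr [ 0.69 -0.28  0.3 ]
12 [ 0.656 -0.217  0.282] tip [ 0.613 -0.06   0.232] [-0.54  0.58  1.52  0.83  2.03 -0.87] e 0.0 dq 0.28 wr [ 0.68 -0.29  0.3 ]
15 [ 0.644 -0.219  0.281] tip [ 0.604 -0.062  0.231] [-0.55  0.56  1.55  0.83  2.02 -0.94] e 0.0 dq 0.29 wr [ 0.66 -0.29  0.3 ]
18 [ 0.632 -0.222  0.28 ] tip [ 0.595 -0.063  0.23 ] [-0.57  0.54  1.58  0.83  2.01 -1.01] e 0.0 dq 0.29 wr [ 0.65 -0.29  0.3 ]
19 [ 0.629 -0.222  0.279] tip [ 0.592 -0.064  0.229] [-0.57  0.54  1.59  0.83  2.01 -1.03] e 0.0 dq 0.29 wr [ 0.64 -0.29  0.3 ]
```

```bash
python3 -m jog '[{"grip":0.5,"x":-4,"y":0,"z":0.3,"rx":0,"ry":0.35,"rz":-1.15},{"grip":0.5,"x":-4,"y":0,"z":0.3,"rx":0,"ry":0.35,"rz":-1.15},{"grip":0.5,"x":-4,"y":0,"z":0.3,"rx":0,"ry":0.35,"rz":-1.15},{"grip":0.5,"x":-4,"y":0,"z":0.3,"rx":0,"ry":0.35,"rz":-1.15},{"grip":0.5,"x":-4,"y":0,"z":0.3,"rx":0,"ry":0.35,"rz":-1.15},{"grip":0.5,"x":-4,"y":0,"z":0.3,"rx":0,"ry":0.35,"rz":-1.15},{"grip":0.5,"x":-4,"y":0,"z":0.3,"rx":0,"ry":0.35,"rz":-1.15},{"grip":0.5,"x":-4,"y":0,"z":0.3,"rx":0,"ry":0.35,"rz":-1.15}]'
python3 -m jog '[{"grip":0.5,"x":-4,"y":0,"z":0.3,"rx":0,"ry":0.35,"rz":-1.15},{"grip":0.5,"x":-4,"y":0,"z":0.3,"rx":0,"ry":0.35,"rz":-1.15},{"grip":0.5,"x":-4,"y":0,"z":0.3,"rx":0,"ry":0.35,"rz":-1.15},{"grip":0.5,"x":-4,"y":0,"z":0.3,"rx":0,"ry":0.35,"rz":-1.15},{"grip":0.5,"x":-4,"y":0,"z":0.3,"rx":0,"ry":0.35,"rz":-1.15},{"grip":0.5,"x":-4,"y":0,"z":0.3,"rx":0,"ry":0.35,"rz":-1.15}]'; python3 log.py
python3 - <<'E'
from ik import *
plan(*pre(1.40,.0035,0),1)
c=snap('wrist','w4.png')
c=snap('side','s4.png');a=cv2.resize(c['frame'][90:210,190:290,::-1],None,fx=4,fy=4,interpolation=cv2.INTER_CUBIC)
b=cv2.resize(read_camera('wrist')['frame'][:,:,::-1],(400,300));b=cv2.copyMakeBorder(b,0,180,0,0,0)
cv2.imwrite('pics/m4.png',np.hstack([a,b]))
E
```

```text
time: 5.13
eef_pos: [0.6749, -0.2115, 0.2817]
tcp_rot: [0.8, 0.087, -0.114, -0.583]
contact_force: [0.8, -0.5, 0.3]
opening: 0.504
time: 5.63
eef_pos: [0.6513, -0.2164, 0.2818]
tcp_rot: [0.795, 0.124, -0.064, -0.59]
contact_force: [-0.1, 0.3, -0.9]
opening: 0.5
5.6333 [-0.543  0.571  1.534  0.831  2.03  -0.89 ] [ 0.651 -0.216  0.282] [ 0.795  0.124 -0.064 -0.59 ] [-0.1  0.3 -0.9]
rows 1 shift mm [-23.6   1.6   0.9] rot deg [-0.01  2.12 -6.89] |v| 23.7 |w| 7.2
0 [ 0.629 -0.222  0.279] tip [ 0.592 -0.064  0.229] [-0.57  0.54  1.59  0.83  2.01 -1.03] e 0.0 dq 1.71 wr [ 0.64 -0.29  0.3 ]
```

View pics/m4.png

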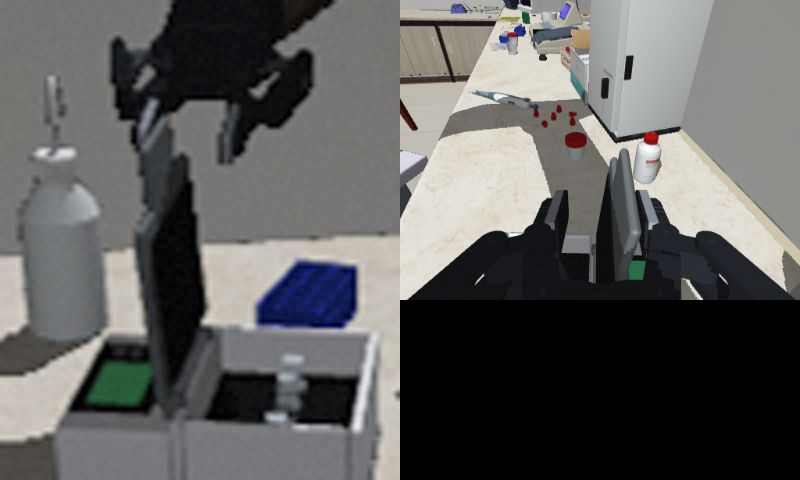

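```bash
python3 -m jog '[{"grip":0.5,"x":-4,"y":0,"z":0.3,"rx":0,"ry":0.35,"rz":-1.15},{"grip":0.5,"x":-4,"y":0,"z":0.3,"rx":0,"ry":0.35,"rz":-1.15},{"grip":0.5,"x":-4,"y":0,"z":0.3,"rx":0,"ry":0.35,"rz":-1.15},{"grip":0.5,"x":-4,"y":0,"z":0.3,"rx":0,"ry":0.35,"rz":-1.15},{"grip":0.5,"x":-4,"y":0,"z":0.3,"rx":0,"ry":0.35,"rz":-1.15},{"grip":0.5,"x":-4,"y":0,"z":0.3,"rx":0,"ry":0.35,"rz":-1.15}]'; python3 log.py
python3 - <<'E'
from ik import *
plan(*pre(1.40,.0035,0),1)
c=snap('side','s5.png');a=cv2.resize(c['frame'][90:210,190:290,::-1],None,fx=4,fy=4,interpolation=cv2.INTER_CUBIC)
b=cv2.resize(read_camera('wrist')['frame'][:,:,::-1],(400,300));b=cv2.copyMakeBorder(b,0,180,0,0,0)
cv2.imwrite('pics/m5.png',np.hstack([a,b]))
E
```

```text
time: 6.28
eef_pos: [0.6279, -0.2213, 0.2789]
tcp_rot: [0.787, 0.161, -0.014, -0.595]
contact_force: [-0.5, 0.4, 1.3]
opening: 0.502
6.2833 [-0.569  0.534  1.596  0.835  2.009 -1.033] [ 0.628 -0.221  0.279] [ 0.787  0.161 -0.014 -0.595] [-0.5  0.4  1.3]
rows 1 shift mm [ 0.4  0.5 -1.2] rot deg [-0.02  0.01  0.01] |v| 1.3 |w| 0.02
0 [ 0.629 -0.222  0.279] tip [ 0.592 -0.064  0.229] [-0.57  0.54  1.59  0.83  2.01 -1.03] e 0.0 dq 0.04 wr [ 0.64 -0.29  0.3 ]
```

View pics/m5.png

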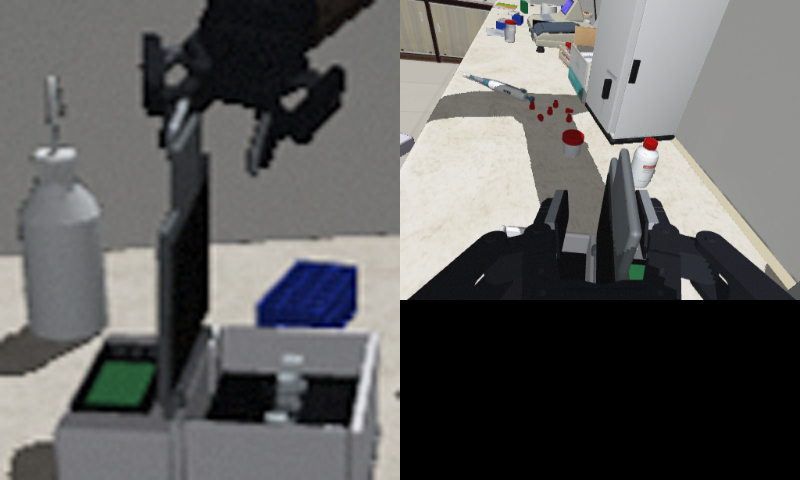

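```bash
python3 -m jog '[{"grip":0.5,"x":-4,"y":0,"z":0.3,"rx":0,"ry":0.35,"rz":-1.15},{"grip":0.5,"x":-4,"y":0,"z":0.3,"rx":0,"ry":0.35,"rz":-1.15},{"grip":0.5,"x":-4,"y":0,"z":0.3,"rx":0,"ry":0.35,"rz":-1.15},{"grip":0.5,"x":0,"y":0,"z":0,"rx":0,"ry":0,"rz":0},{"grip":0.5,"x":0,"y":0,"z":0,"rx":0,"ry":0,"rz":0},{"grip":0.5,"x":0,"y":0,"z":0,"rx":0,"ry":0,"rz":0}]'; python3 log.py
cat > look.py <<'E'
import sys
from ik import *
c=snap('side','s%s.png'%sys.argv[1]);a=cv2.resize(c['frame'][100:220,190:290,::-1],None,fx=4,fy=4,interpolation=cv2.INTER_CUBIC)
b=cv2.resize(read_camera('wrist')['frame'][:,:,::-1],(400,300));b=cv2.copyMakeBorder(b,0,180,0,0,0)
cv2.imwrite('pics/m%s.png'%sys.argv[1],np.hstack([a,b]))
E
python3 look.py 6
```

```text
time: 6.88
eef_pos: [0.6168, -0.2236, 0.2765]
tcp_rot: [0.782, 0.179, 0.011, -0.597]
contact_force: [-0.1, -0.3, -0.1]
opening: 0.499
6.8833 [-0.582  0.518  1.624  0.837  2.    -1.103] [ 0.617 -0.224  0.276] [ 0.782  0.179  0.011 -0.597] [-0.1 -0.3 -0.1]
```

View pics/m6.png

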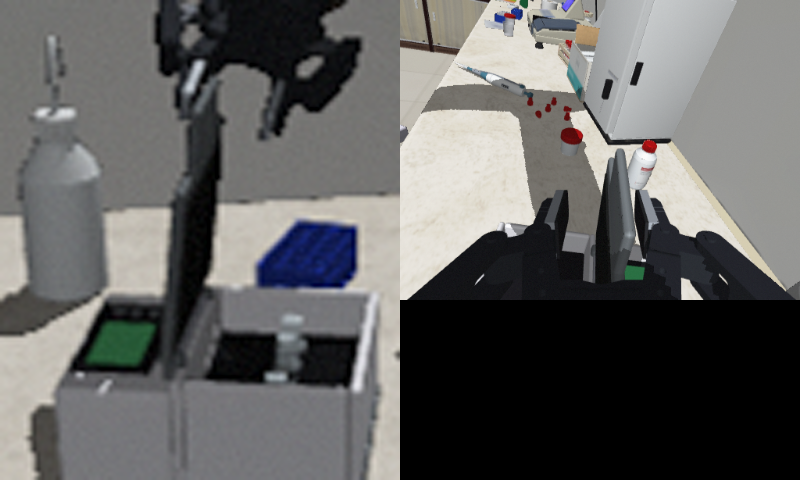

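```bash
python3 -m jog '[{"grip":0.5,"x":0,"y":0,"z":0,"rx":0,"ry":0,"rz":0},{"grip":0.5,"x":0,"y":0,"z":0,"rx":0,"ry":0,"rz":0},{"grip":0.5,"x":0,"y":0,"z":0,"rx":0,"ry":0,"rz":0},{"grip":0.5,"x":0,"y":0,"z":0,"rx":0,"ry":0,"rz":0},{"grip":0.5,"x":0,"y":0,"z":0,"rx":0,"ry":0,"rz":0},{"grip":0.5,"x":0,"y":0,"z":0,"rx":0,"ry":0,"rz":0}]'; python3 log.py
python3 look.py 7
```

```text
time: 7.48
eef_pos: [0.6168, -0.2235, 0.2764]
tcp_rot: [0.782, 0.179, 0.011, -0.597]
contact_force: [-0.2, 0.4, -0.7]
opening: 0.501
7.4833 [-0.582  0.518  1.624  0.837  2.    -1.103] [ 0.617 -0.224  0.276] [ 0.782  0.179  0.011 -0.597] [-0.2  0.4 -0.7]
```

View pics/m7.png

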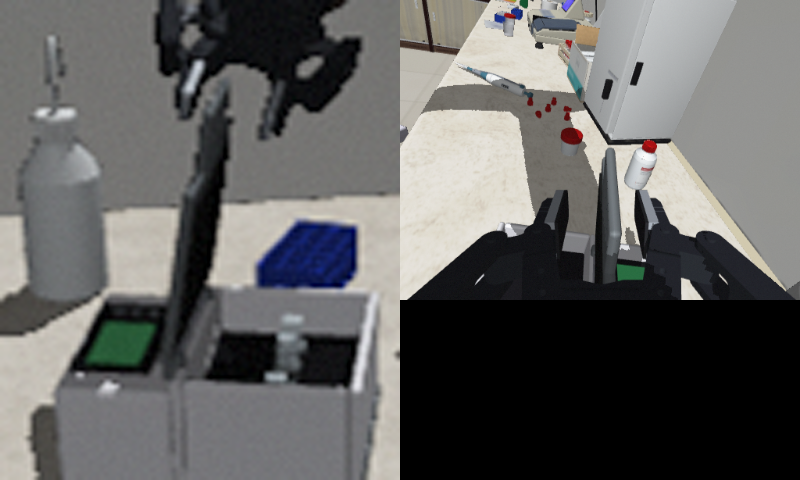

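Falling on its own towards the front finger. I keep the fingers still to catch it.

```bash
python3 -m jog '[{"grip":0.5,"x":0,"y":0,"z":0,"rx":0,"ry":0,"rz":0},{"grip":0.5,"x":0,"y":0,"z":0,"rx":0,"ry":0,"rz":0},{"grip":0.5,"x":0,"y":0,"z":0,"rx":0,"ry":0,"rz":0},{"grip":0.5,"x":0,"y":0,"z":0,"rx":0,"ry":0,"rz":0},{"grip":0.5,"x":0,"y":0,"z":0,"rx":0,"ry":0,"rz":0},{"grip":0.5,"x":0,"y":0,"z":0,"rx":0,"ry":0,"rz":0},{"grip":0.5,"x":0,"y":0,"z":0,"rx":0,"ry":0,"rz":0}]'; python3 log.py
python3 look.py 8
python3 -c "
from ik import *
plan(*pre(1.0,.021,0),12)
x,R=pre(1.0,.021,0)
plan(*pre(.3,.021,0),20,x0=x,R0=R)
x,R=pre(.3,.021,0)
plan(*pre(-0.03,.021,0),16,x0=x,R0=R)
"
```

```text
time: 8.17
eef_pos: [0.6168, -0.2235, 0.2764]
tcp_rot: [0.782, 0.179, 0.011, -0.597]
contact_force: [0.5, 0.0, 0.5]
opening: 0.498
8.1667 [-0.582  0.518  1.624  0.837  2.    -1.103] [ 0.617 -0.224  0.276] [ 0.782  0.179  0.011 -0.597] [0.5 0.  0.5]
rows 12 shift mm [-3.9 -0.2 -0.3] rot deg [-0.    0.48 -1.55] |v| 3.9 |w| 1.62
0 [ 0.613 -0.225  0.276] tip [ 0.581 -0.065  0.227] [-0.59  0.51  1.63  0.84  2.   -1.13] e 0.0 dq 0.36 wr [ 0.63 -0.3   0.3 ]
2 [ 0.606 -0.227  0.274] tip [ 0.576 -0.067  0.227] [-0.6   0.5   1.65  0.85  1.99 -1.19] e 0.0 dq 0.36 wr [ 0.62 -0.3   0.3 ]
4 [ 0.599 -0.23   0.272] tip [ 0.572 -0.068  0.226] [-0.61  0.49  1.67  0.85  1.99 -1.25] e 0.0 dq 0.36 wr [ 0.61 -0.3   0.29]
6 [ 0.592 -0.232  0.27 ] tip [ 0.567 -0.07   0.224] [-0.62  0.49  1.69  0.86  1.98 -1.31] e 0.0 dq 0.37 wr [ 0.6  -0.3   0.29]
8 [ 0.585 -0.234  0.267] tip [ 0.563 -0.072  0.223] [-0.63  0.48  1.7   0.86  1.98 -1.38] e 0.0 dq 0.37 wr [ 0.59 -0.31  0.29]
10 [ 0.578 -0.237  0.264] tip [ 0.558 -0.073  0.221] [-0.64  0.48  1.72  0.87  1.97 -1.44] e 0.0 dq 0.37 wr [ 0.59 -0.31  0.28]
11 [ 0.57
[... 1736 characters left out ...]
0.58  1.9   0.89  1.97 -2.5 ] e 0.0 dq 0.3 wr [ 0.48 -0.34  0.14]
8 [ 0.477 -0.265  0.134] tip [ 0.481 -0.096  0.128] [-0.8   0.6   1.9   0.89  1.97 -2.55] e 0.0 dq 0.3 wr [ 0.48 -0.34  0.14]
10 [ 0.476 -0.266  0.126] tip [ 0.479 -0.096  0.122] [-0.8   0.61  1.9   0.89  1.98 -2.6 ] e 0.0 dq 0.3 wr [ 0.47 -0.34  0.13]
12 [ 0.474 -0.266  0.118] tip [ 0.478 -0.096  0.116] [-0.8   0.63  1.9   0.89  1.98 -2.65] e 0.0 dq 0.3 wr [ 0.47 -0.34  0.12]
14 [ 0.473 -0.267  0.11 ] tip [ 0.477 -0.097  0.111] [-0.8   0.65  1.89  0.89  1.98 -2.7 ] e 0.0 dq 0.3 wr [ 0.47 -0.34  0.11]
15 [ 0.473 -0.267  0.106] tip [ 0.477 -0.097  0.108] [-0.8   0.66  1.89  0.89  1.98 -2.72] e 0.0 dq 0.29 wr [ 0.47 -0.34  0.11]
```

View pics/m8.png

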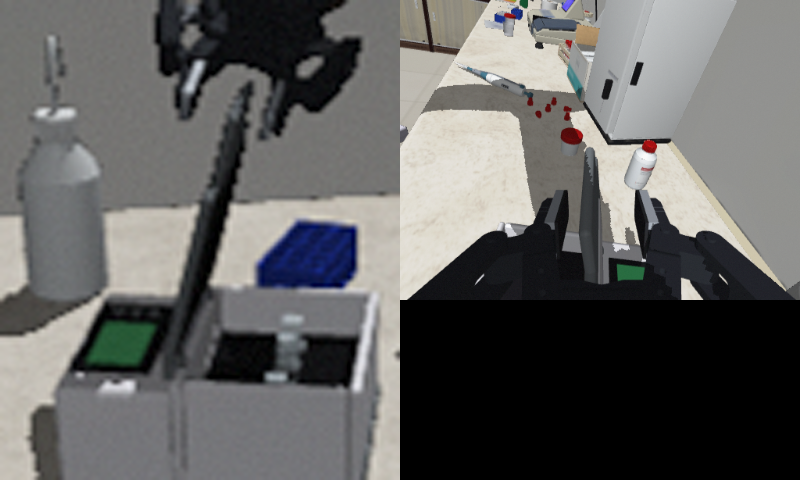

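```bash
python3 -m jog '[{"grip":0.5,"x":0,"y":0,"z":0,"rx":0,"ry":0,"rz":0},{"grip":0.5,"x":0,"y":0,"z":0,"rx":0,"ry":0,"rz":0},{"grip":0.5,"x":0,"y":0,"z":0,"rx":0,"ry":0,"rz":0},{"grip":0.5,"x":0,"y":0,"z":0,"rx":0,"ry":0,"rz":0},{"grip":0.5,"x":0,"y":0,"z":0,"rx":0,"ry":0,"rz":0},{"grip":0.5,"x":0,"y":0,"z":0,"rx":0,"ry":0,"rz":0}]'; python3 log.py
python3 look.py 9
```

```text
time: 8.77
eef_pos: [0.6168, -0.2236, 0.2764]
tcp_rot: [0.782, 0.179, 0.011, -0.597]
contact_force: [-0.2, 0.1, 0.3]
opening: 0.498
8.7667 [-0.582  0.518  1.624  0.837  2.    -1.103] [ 0.617 -0.224  0.276] [ 0.782  0.179  0.011 -0.597] [-0.2  0.1  0.3]
```

View pics/m9.png

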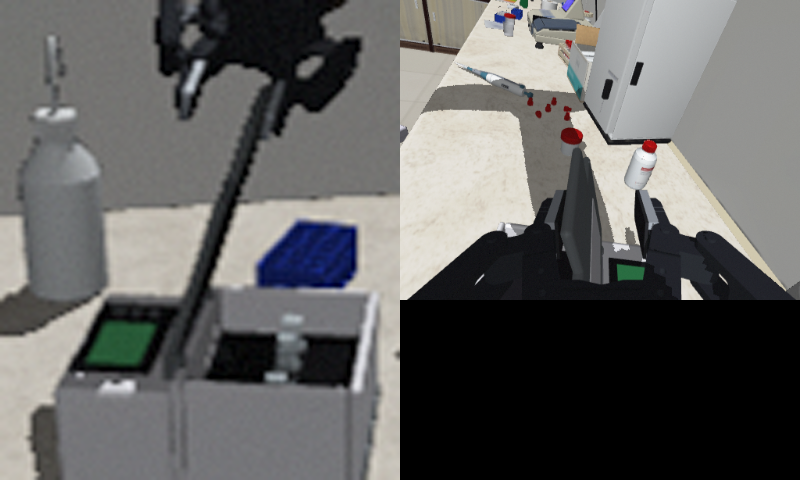

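```bash
python3 -m jog '[{"grip":0.5,"x":-3.9,"y":-0.2,"z":-0.3,"rx":0,"ry":0.48,"rz":-1.55},{"grip":0.5,"x":-3.9,"y":-0.2,"z":-0.3,"rx":0,"ry":0.48,"rz":-1.55},{"grip":0.5,"x":-3.9,"y":-0.2,"z":-0.3,"rx":0,"ry":0.48,"rz":-1.55},{"grip":0.5,"x":-3.9,"y":-0.2,"z":-0.3,"rx":0,"ry":0.48,"rz":-1.55},{"grip":0.5,"x":-3.9,"y":-0.2,"z":-0.3,"rx":0,"ry":0.48,"rz":-1.55},{"grip":0.5,"x":-3.9,"y":-0.2,"z":-0.3,"rx":0,"ry":0.48,"rz":-1.55}]'
python3 -m jog '[{"grip":0.5,"x":-3.9,"y":-0.2,"z":-0.3,"rx":0,"ry":0.48,"rz":-1.55},{"grip":0.5,"x":-3.9,"y":-0.2,"z":-0.3,"rx":0,"ry":0.48,"rz":-1.55},{"grip":0.5,"x":-3.9,"y":-0.2,"z":-0.3,"rx":0,"ry":0.48,"rz":-1.55},{"grip":0.5,"x":-3.9,"y":-0.2,"z":-0.3,"rx":0,"ry":0.48,"rz":-1.55},{"grip":0.5,"x":-3.9,"y":-0.2,"z":-0.3,"rx":0,"ry":0.48,"rz":-1.55},{"grip":0.5,"x":-3.9,"y":-0.2,"z":-0.3,"rx":0,"ry":0.48,"rz":-1.55}]'
python3 look.py 10;python3 -c "
from ik import *
plan(*pre(.3,.021,0),22)
"
```

```text
time: 9.37
eef_pos: [0.5951, -0.2311, 0.2711]
tcp_rot: [0.764, 0.227, 0.079, -0.598]
contact_force: [0.3, 0.5, -0.6]
opening: 0.503
time: 9.87
eef_pos: [0.5747, -0.2384, 0.2619]
tcp_rot: [0.741, 0.273, 0.147, -0.595]
contact_force: [-0.4, 0.2, 0.5]
opening: 0.5
rows 22 shift mm [-6.  -0.6 -0.1] rot deg [-0.    0.54 -1.74] |v| 6.0 |w| 1.82
0 [ 0.569 -0.24   0.259] tip [ 0.552 -0.076  0.218] [-0.65  0.47  1.74  0.87  1.97 -1.51] e 0.0 dq 0.45 wr [ 0.58 -0.31  0.28]
3 [ 0.554 -0.244  0.249] tip [ 0.541 -0.079  0.211] [-0.67  0.46  1.77  0.88  1.97 -1.62] e 0.0 dq 0.46 wr [ 0.56 -0.32  0.27]
6 [ 0.54  -0.248  0.239] tip [ 0.53  -0.082  0.204] [-0.69  0.46  1.8   0.88  1.96 -1.74] e 0.0 dq 0.46 wr [ 0.54 -0.32  0.25]
9 [ 0.527 -0.252  0.227] tip [ 0.52  -0.085  0.195] [-0.71  0.47  1.83  0.88  1.96 -1.85] e 0.0 dq 0.46 wr [ 0.53 -0.33  0.24]
12 [ 0.515 -0.255  0.213] tip [ 0.511 -0.087  0.186] [-0.73  0.48  1.85  0.89  1.96 -1.97] e 0.0 dq 0.47 wr [ 0.52 -0.33  0.23]
15 [ 0.505 -0.258  0.199] tip [ 0.503 -0.089  0.175] [-0.75  0.49  1.87  0.89  1.96 -2.09] e 0.0 dq 0.47 wr [ 0.51 -0.33  0.21]
18 [ 0.495 -0.26   0.183] tip [ 0.496 -0.091  0.164] [-0.77  0.51  1.89  0.89  1.96 -2.2 ] e 0.0 dq 0.47 wr [ 0.5  -0.34  0.19]
21 [ 0.488 -0.262  0.167] tip [ 0.489 -0.093  0.152] [-0.78  0.54  1.89  0.89  1.97 -2.32] e 0.0 dq 0.47 wr [ 0.49 -0.34  0.17]
```

View pics/m10.png

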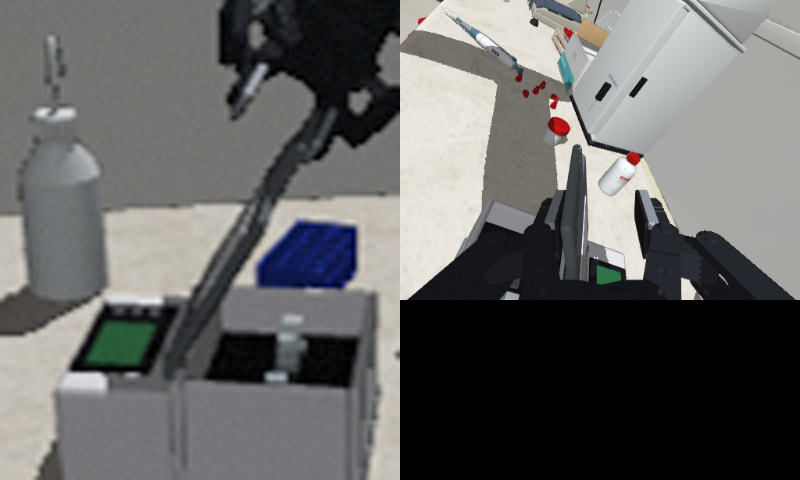

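```bash
python3 -m jog '[{"grip":0.5,"x":-6,"y":-0.6,"z":-0.1,"rx":0,"ry":0.54,"rz":-1.74},{"grip":0.5,"x":-6,"y":-0.6,"z":-0.1,"rx":0,"ry":0.54,"rz":-1.74},{"grip":0.5,"x":-6,"y":-0.6,"z":-0.1,"rx":0,"ry":0.54,"rz":-1.74},{"grip":0.5,"x":-6,"y":-0.6,"z":-0.1,"rx":0,"ry":0.54,"rz":-1.74},{"grip":0.5,"x":-6,"y":-0.6,"z":-0.1,"rx":0,"ry":0.54,"rz":-1.74},{"grip":0.5,"x":-6,"y":-0.6,"z":-0.1,"rx":0,"ry":0.54,"rz":-1.74},{"grip":0.5,"x":-6,"y":-0.6,"z":-0.1,"rx":0,"ry":0.54,"rz":-1.74}]'
python3 -m jog '[{"grip":0.5,"x":-6,"y":-0.6,"z":-0.1,"rx":0,"ry":0.54,"rz":-1.74},{"grip":0.5,"x":-6,"y":-0.6,"z":-0.1,"rx":0,"ry":0.54,"rz":-1.74},{"grip":0.5,"x":-6,"y":-0.6,"z":-0.1,"rx":0,"ry":0.54,"rz":-1.74},{"grip":0.5,"x":-6,"y":-0.6,"z":-0.1,"rx":0,"ry":0.54,"rz":-1.74},{"grip":0.5,"x":-6,"y":-0.6,"z":-0.1,"rx":0,"ry":0.54,"rz":-1.74},{"grip":0.5,"x":-6,"y":-0.6,"z":-0.1,"rx":0,"ry":0.54,"rz":-1.74},{"grip":0.5,"x":-6,"y":-0.6,"z":-0.1,"rx":0,"ry":0.54,"rz":-1.74}]'
python3 look.py 11;python3 -c "
from ik import *
plan(*pre(.3,.021,0),9)
"
```

```text
time: 10.55
eef_pos: [0.5406, -0.2476, 0.2394]
tcp_rot: [0.703, 0.33, 0.233, -0.585]
contact_force: [-0.5, -0.7, -0.5]
opening: 0.497
time: 11.13
eef_pos: [0.5119, -0.2552, 0.2094]
tcp_rot: [0.656, 0.384, 0.317, -0.567]
contact_force: [0.3, -0.1, 0.1]
opening: 0.499
rows 9 shift mm [-5.4 -0.5 -0.2] rot deg [-0.    0.47 -1.56] |v| 5.4 |w| 1.63
0 [ 0.508 -0.256  0.204] tip [ 0.506 -0.088  0.179] [-0.74  0.48  1.87  0.89  1.96 -2.04] e 0.0 dq 0.42 wr [ 0.51 -0.33  0.22]
1 [ 0.505 -0.257  0.2  ] tip [ 0.503 -0.089  0.176] [-0.75  0.49  1.87  0.89  1.96 -2.08] e 0.0 dq 0.42 wr [ 0.51 -0.33  0.21]
2 [ 0.502 -0.258  0.196] tip [ 0.501 -0.089  0.173] [-0.75  0.49  1.88  0.89  1.96 -2.11] e 0.0 dq 0.42 wr [ 0.5  -0.33  0.21]
3 [ 0.5   -0.259  0.191] tip [ 0.499 -0.09   0.17 ] [-0.76  0.5   1.88  0.89  1.96 -2.15] e 0.0 dq 0.42 wr [ 0.5  -0.33  0.2 ]
4 [ 0.497 -0.26   0.186] tip [ 0.497 -0.091  0.166] [-0.76  0.51  1.88  0.89  1.96 -2.18] e 0.0 dq 0.42 wr [ 0.5  -0.33  0.2 ]
5 [ 0.494 -0.26   0.182] tip [ 0.495 -0.091  0.163] [-0.77  0.51  1.89  0.89  1.96 -2.22] e 0.0 dq 0.42 wr [ 0.49 -0.34  0.19]
6 [ 0.492 -0.261  0.177] tip [ 0.493 -0.092  0.159] [-0.77  0.52  1.89  0.89  1.96 -2.25] e 0.0 dq 0.42 wr [ 0.49 -0.34  0.18]
7 [ 0.49  -0.262  0.172] tip [ 0.491 -0.093  0.156] [-0.77  0.53  1.89  0.89  1.97 -2.29] e 0.0 dq 0.42 wr [ 0.49 -0.34  0.18]
8 [ 0.488 -0.262  0.167] tip [ 0.489 -0.093  0.152] [-0.78  0.54  1.89  0.89  1.97 -2.32] e 0.0 dq 0.42 wr [ 0.49 -0.34  0.17]
```

View pics/m11.png

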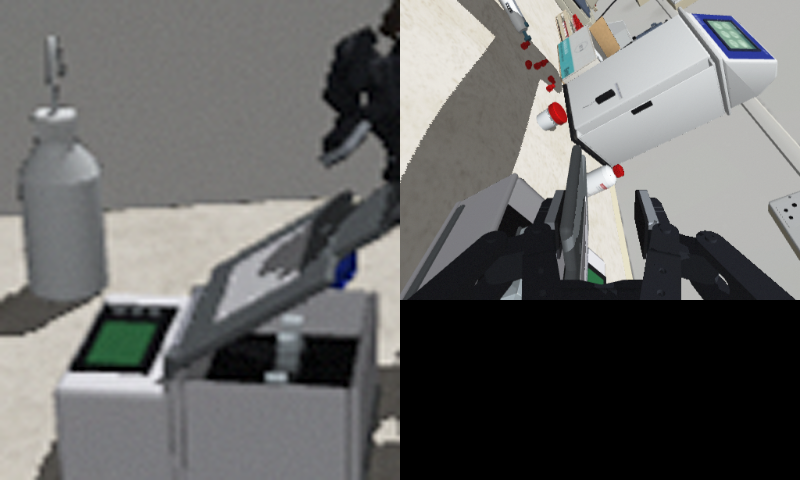

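```bash
python3 -m jog '[{"grip":0.5,"x":-5.4,"y":-0.5,"z":-0.2,"rx":0,"ry":0.47,"rz":-1.56},{"grip":0.5,"x":-5.4,"y":-0.5,"z":-0.2,"rx":0,"ry":0.47,"rz":-1.56},{"grip":0.5,"x":-5.4,"y":-0.5,"z":-0.2,"rx":0,"ry":0.47,"rz":-1.56},{"grip":0.5,"x":-5.4,"y":-0.5,"z":-0.2,"rx":0,"ry":0.47,"rz":-1.56},{"grip":0.5,"x":-5.4,"y":-0.5,"z":-0.2,"rx":0,"ry":0.47,"rz":-1.56},{"grip":0.5,"x":-5.4,"y":-0.5,"z":-0.2,"rx":0,"ry":0.47,"rz":-1.56},{"grip":0.5,"x":-5.4,"y":-0.5,"z":-0.2,"rx":0,"ry":0.47,"rz":-1.56},{"grip":0.5,"x":-5.4,"y":-0.5,"z":-0.2,"rx":0,"ry":0.47,"rz":-1.56}]'
python3 look.py 12;python3 -c "
from ik import *
plan(*pre(.05,.021,0),16)
"
```

```text
time: 11.9
eef_pos: [0.4904, -0.2617, 0.1728]
tcp_rot: [0.6, 0.434, 0.398, -0.542]
contact_force: [-0.7, 0.4, 0.1]
opening: 0.504
rows 16 shift mm [-3.3 -0.3 -0.1] rot deg [-0.    0.3  -0.95] |v| 3.3 |w| 1.0
0 [ 0.489 -0.262  0.169] tip [ 0.49  -0.093  0.154] [-0.78  0.53  1.89  0.89  1.97 -2.31] e 0.0 dq 0.26 wr [ 0.49 -0.34  0.18]
2 [ 0.486 -0.263  0.163] tip [ 0.488 -0.093  0.149] [-0.78  0.54  1.9   0.89  1.97 -2.35] e 0.0 dq 0.26 wr [ 0.49 -0.34  0.17]
4 [ 0.484 -0.263  0.157] tip [ 0.486 -0.094  0.145] [-0.78  0.55  1.9   0.89  1.97 -2.39] e 0.0 dq 0.26 wr [ 0.48 -0.34  0.16]
6 [ 0.482 -0.264  0.15 ] tip [ 0.484 -0.094  0.14 ] [-0.79  0.57  1.9   0.89  1.97 -2.44] e 0.0 dq 0.25 wr [ 0.48 -0.34  0.16]
8 [ 0.48  -0.265  0.144] tip [ 0.483 -0.095  0.136] [-0.79  0.58  1.9   0.89  1.97 -2.48] e 0.0 dq 0.25 wr [ 0.48 -0.34  0.15]
10 [ 0.478 -0.265  0.138] tip [ 0.481 -0.095  0.131] [-0.79  0.59  1.9   0.89  1.97 -2.52] e 0.0 dq 0.25 wr [ 0.48 -0.34  0.14]
12 [ 0.477 -0.266  0.131] tip [ 0.48  -0.096  0.126] [-0.8   0.6   1.9   0.89  1.97 -2.56] e 0.0 dq 0.25 wr [ 0.47 -0.34  0.13]
14 [ 0.475 -0.266  0.125] tip [ 0.479 -0.096  0.121] [-0.8   0.62  1.9   0.89  1.98 -2.6 ] e 0.0 dq 0.25 wr [ 0.47 -0.34  0.13]
15 [ 0.475 -0.266  0.121] tip [ 0.479 -0.096  0.119] [-0.8   0.62  1.9   0.89  1.98 -2.62] e 0.0 dq 0.25 wr [ 0.47 -0.34  0.12]
```

View pics/m12.png

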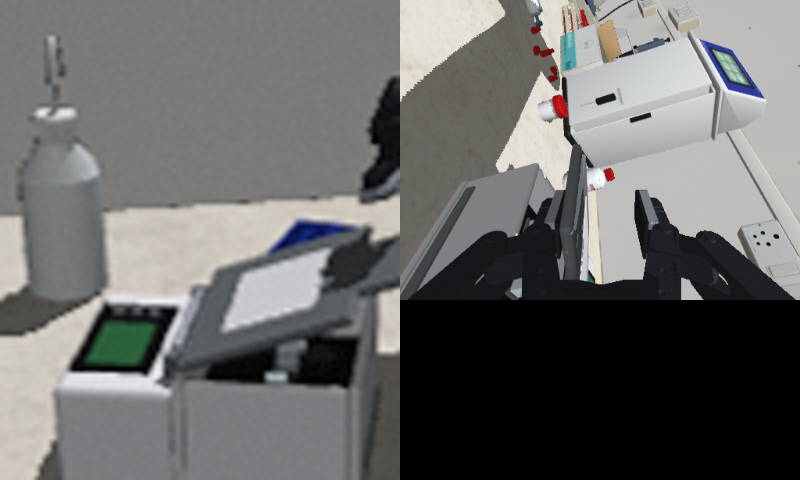

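```bash
python3 -m jog '[{"grip":0.5,"x":-3.3,"y":-0.3,"z":-0.1,"rx":0,"ry":0.3,"rz":-0.95},{"grip":0.5,"x":-3.3,"y":-0.3,"z":-0.1,"rx":0,"ry":0.3,"rz":-0.95},{"grip":0.5,"x":-3.3,"y":-0.3,"z":-0.1,"rx":0,"ry":0.3,"rz":-0.95},{"grip":0.5,"x":-3.3,"y":-0.3,"z":-0.1,"rx":0,"ry":0.3,"rz":-0.95},{"grip":0.5,"x":-3.3,"y":-0.3,"z":-0.1,"rx":0,"ry":0.3,"rz":-0.95},{"grip":0.5,"x":-3.3,"y":-0.3,"z":-0.1,"rx":0,"ry":0.3,"rz":-0.95},{"grip":0.5,"x":-3.3,"y":-0.3,"z":-0.1,"rx":0,"ry":0.3,"rz":-0.95},{"grip":0.5,"x":-3.3,"y":-0.3,"z":-0.1,"rx":0,"ry":0.3,"rz":-0.95}]'
python3 -m jog '[{"grip":0.5,"x":-3.3,"y":-0.3,"z":-0.1,"rx":0,"ry":0.3,"rz":-0.95},{"grip":0.5,"x":-3.3,"y":-0.3,"z":-0.1,"rx":0,"ry":0.3,"rz":-0.95},{"grip":0.5,"x":-3.3,"y":-0.3,"z":-0.1,"rx":0,"ry":0.3,"rz":-0.95},{"grip":0.5,"x":-3.3,"y":-0.3,"z":-0.1,"rx":0,"ry":0.3,"rz":-0.95},{"grip":0.5,"x":-3.3,"y":-0.3,"z":-0.1,"rx":0,"ry":0.3,"rz":-0.95}]'
python3 look.py 13;python3 -c "
from ik import *
plan(*pre(-0.02,.021,0),12)
"
```

```text
time: 12.67
eef_pos: [0.481, -0.2643, 0.1474]
tcp_rot: [0.561, 0.461, 0.446, -0.523]
contact_force: [-0.9, -0.2, 0.2]
opening: 0.498
time: 13.08
eef_pos: [0.477, -0.2654, 0.1313]
tcp_rot: [0.536, 0.477, 0.474, -0.511]
contact_force: [-1.2, -0.6, -0.7]
opening: 0.5
rows 12 shift mm [-1.9 -0.2 -0.1] rot deg [-0.    0.16 -0.55] |v| 1.9 |w| 0.58
0 [ 0.476 -0.265  0.129] tip [ 0.48  -0.096  0.125] [-0.8   0.61  1.9   0.89  1.98 -2.58] e 0.0 dq 0.15 wr [ 0.47 -0.34  0.13]
2 [ 0.476 -0.266  0.125] tip [ 0.479 -0.096  0.122] [-0.8   0.62  1.9   0.89  1.98 -2.6 ] e 0.0 dq 0.15 wr [ 0.47 -0.34  0.13]
4 [ 0.475 -0.266  0.122] tip [ 0.479 -0.096  0.119] [-0.8   0.62  1.9   0.89  1.98 -2.62] e 0.0 dq 0.15 wr [ 0.47 -0.34  0.12]
6 [ 0.474 -0.266  0.118] tip [ 0.478 -0.096  0.116] [-0.8   0.63  1.9   0.89  1.98 -2.65] e 0.0 dq 0.15 wr [ 0.47 -0.34  0.12]
8 [ 0.474 -0.266  0.114] tip [ 0.478 -0.096  0.113] [-0.8   0.64  1.89  0.89  1.98 -2.67] e 0.0 dq 0.14 wr [ 0.47 -0.34  0.11]
10 [ 0.473 -0.267  0.11 ] tip [ 0.477 -0.097  0.111] [-0.8   0.65  1.89  0.89  1.98 -2.7 ] e 0.0 dq 0.14 wr [ 0.47 -0.34  0.11]
11 [ 0.473 -0.267  0.108] tip [ 0.477 -0.097  0.109] [-0.8   0.65  1.89  0.89  1.98 -2.71] e 0.0 dq 0.14 wr [ 0.47 -0.34  0.11]
```

View pics/m13.png

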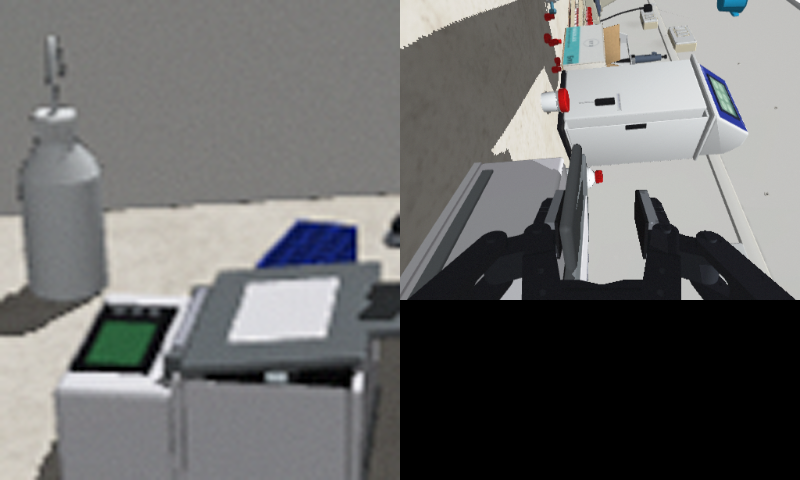

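```bash
python3 -m jog '[{"grip":0.5,"x":-1.9,"y":-0.2,"z":-0.1,"rx":0,"ry":0.16,"rz":-0.55},{"grip":0.5,"x":-1.9,"y":-0.2,"z":-0.1,"rx":0,"ry":0.16,"rz":-0.55},{"grip":0.5,"x":-1.9,"y":-0.2,"z":-0.1,"rx":0,"ry":0.16,"rz":-0.55},{"grip":0.5,"x":-1.9,"y":-0.2,"z":-0.1,"rx":0,"ry":0.16,"rz":-0.55},{"grip":0.5,"x":-1.9,"y":-0.2,"z":-0.1,"rx":0,"ry":0.16,"rz":-0.55},{"grip":0.5,"x":-1.9,"y":-0.2,"z":-0.1,"rx":0,"ry":0.16,"rz":-0.55},{"grip":0.5,"x":-1.9,"y":-0.2,"z":-0.1,"rx":0,"ry":0.16,"rz":-0.55},{"grip":0.5,"x":-1.9,"y":-0.2,"z":-0.1,"rx":0,"ry":0.16,"rz":-0.55}]'
python3 look.py 14;python3 -c "
from ik import *
plan(*pre(-0.02,.021,0),4)
"
```

```text
time: 13.85
eef_pos: [0.4746, -0.2665, 0.1165]
tcp_rot: [0.512, 0.491, 0.499, -0.497]
contact_force: [0.2, 1.0, -0.6]
opening: 0.5
rows 4 shift mm [-2.  -0.3 -0. ] rot deg [-0.01  0.18 -0.55] |v| 2.1 |w| 0.58
0 [ 0.474 -0.267  0.114] tip [ 0.478 -0.097  0.114] [-0.8   0.64  1.89  0.89  1.98 -2.67] e 0.0 dq 0.15 wr [ 0.47 -0.34  0.11]
1 [ 0.474 -0.267  0.112] tip [ 0.478 -0.097  0.112] [-0.8   0.64  1.89  0.89  1.98 -2.68] e 0.0 dq 0.15 wr [ 0.47 -0.34  0.11]
2 [ 0.473 -0.267  0.11 ] tip [ 0.477 -0.097  0.111] [-0.8   0.65  1.89  0.89  1.98 -2.7 ] e 0.0 dq 0.15 wr [ 0.47 -0.34  0.11]
3 [ 0.473 -0.267  0.108] tip [ 0.477 -0.097  0.109] [-0.8   0.65  1.89  0.89  1.98 -2.71] e 0.0 dq 0.15 wr [ 0.47 -0.34  0.11]
```

View pics/m14.png

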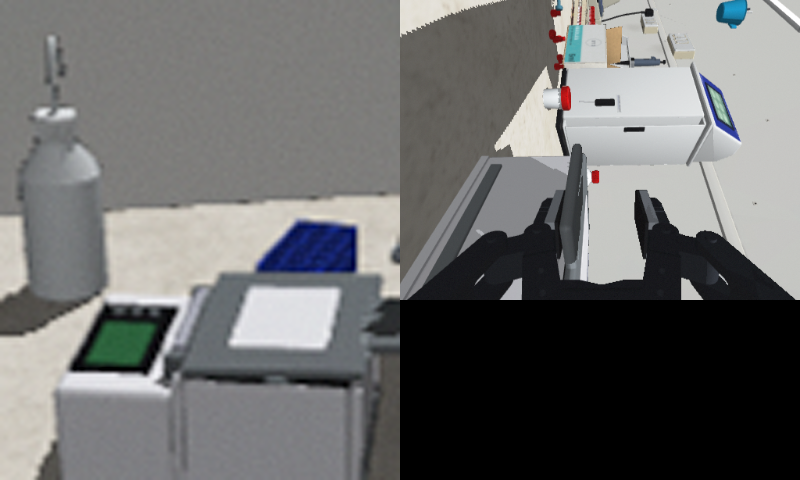

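```bash
python3 -m jog '[{"grip":0.5,"x":-1,"y":0,"z":0,"rx":0,"ry":0.08,"rz":-0.28},{"grip":0.5,"x":-1,"y":0,"z":0,"rx":0,"ry":0.08,"rz":-0.28},{"grip":0.5,"x":-1,"y":0,"z":0,"rx":0,"ry":0.08,"rz":-0.28},{"grip":0.5,"x":-1,"y":0,"z":0,"rx":0,"ry":0.08,"rz":-0.28},{"grip":0.5,"x":-1,"y":0,"z":0,"rx":0,"ry":0.08,"rz":-0.28},{"grip":0.5,"x":-1,"y":0,"z":0,"rx":0,"ry":0.08,"rz":-0.28},{"grip":0.5,"x":-1,"y":0,"z":0,"rx":0,"ry":0.0,"rz":0},{"grip":0.5,"x":-1,"y":0,"z":0,"rx":0,"ry":0,"rz":0}]'
python3 look.py 15;python3 -c "
from ik import *
plan(*pre(-0.02,.021,0),4)
"
```

```text
time: 14.62
eef_pos: [0.4746, -0.2665, 0.1086]
tcp_rot: [0.503, 0.497, 0.508, -0.492]
contact_force: [0.0, -0.3, 0.3]
opening: 0.5
rows 4 shift mm [-0.1 -0.3 -0. ] rot deg [-0.01  0.06 -0.13] |v| 0.4 |w| 0.15
0 [ 0.474 -0.266  0.108] tip [ 0.478 -0.097  0.109] [-0.8   0.65  1.89  0.89  1.98 -2.7 ] e 0.0 dq 0.03 wr [ 0.47 -0.34  0.11]
1 [ 0.474 -0.267  0.108] tip [ 0.478 -0.097  0.109] [-0.8   0.65  1.89  0.89  1.98 -2.7 ] e 0.0 dq 0.03 wr [ 0.47 -0.34  0.11]
2 [ 0.474 -0.267  0.108] tip [ 0.477 -0.097  0.109] [-0.8   0.65  1.89  0.89  1.98 -2.71] e 0.0 dq 0.03 wr [ 0.47 -0.34  0.11]
3 [ 0.473 -0.267  0.108] tip [ 0.477 -0.097  0.109] [-0.8   0.65  1.89  0.89  1.98 -2.71] e 0.0 dq 0.03 wr [ 0.47 -0.34  0.11]
```

View pics/m15.png

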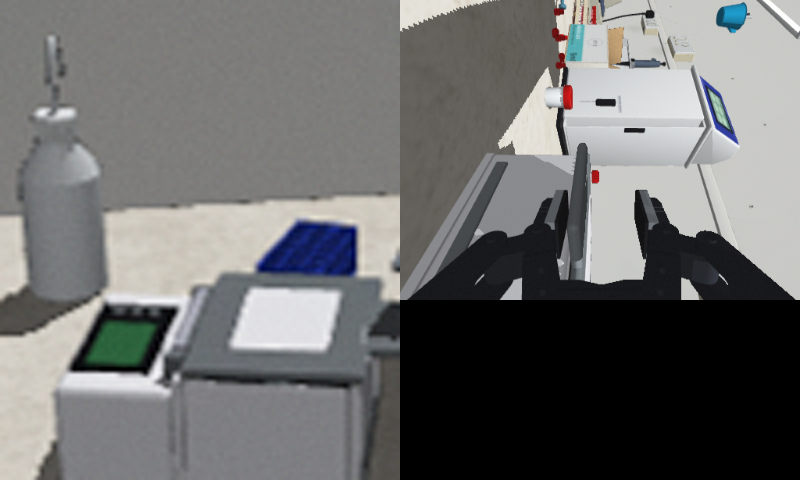

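```bash
python3 -m jog '[{"grip":0.5,"x":-1.5,"y":0,"z":0,"rx":0,"ry":0,"rz":0},{"grip":0.5,"x":-1.5,"y":0,"z":0,"rx":0,"ry":0,"rz":0}]'
python3 -c "
from ik import *
s=get_state();R=Ro.from_quat(s['tcp_rot']);x=s['eef_pos'];print(R.as_matrix().round(3))
x1=x-R.apply([0,0,.11]);plan(x1,R,8)
plan(x1+[0,0,.15],R,6,x0=x1,R0=R)
"
```

```text
time: 14.88
eef_pos: [0.4746, -0.2665, 0.1056]
tcp_rot: [0.503, 0.497, 0.508, -0.492]
contact_force: [0.2, 0.1, -0.4]
opening: 0.501
[[-0.01   1.     0.022]
 [-0.001 -0.022  1.   ]
 [ 1.     0.01   0.001]]
rows 8 shift mm [ -0.   -0.  -13.8] rot deg [0. 0. 0.] |v| 13.8 |w| 0.0
0 [ 0.474 -0.28   0.106] tip [ 0.478 -0.11   0.106] [-0.82  0.67  1.87  0.87  1.99 -2.7 ] e 0.0 dq 0.23 wr [ 0.47 -0.36  0.11]
1 [ 0.474 -0.294  0.106] tip [ 0.478 -0.124  0.106] [-0.83  0.68  1.85  0.86  2.   -2.7 ] e 0.0 dq 0.24 wr [ 0.47 -0.37  0.11]
2 [ 0.474 -0.308  0.106] tip [ 0.478 -0.138  0.106] [-0.85  0.69  1.83  0.85  2.02 -2.7 ] e 0.0 dq 0.25 wr [ 0.47 -0.38  0.11]
3 [ 0.473 -0.322  0.106] tip [ 0.477 -0.152  0.106] [-0.86  0.7   1.81  0.84  2.03 -2.7 ] e 0.0 dq 0.26 wr [ 0.47 -0.4   0.11]
4 [ 0.473 -0.335  0.106] tip [ 0.477 -0.165  0.106] [-0.88  0.71  1.78  0.83  2.04 -2.69] e 0.0 dq 0.26 wr [ 0.47 -0.41  0.11]
5 [ 0.473 -0.349  0.106] tip [ 0.477 -0.179  0.106] [-0.89  0.72  1.76  0.82  2.06 -2.69] e 0.0 dq 0.27 wr [ 0.47 -0.42  0.11]
6 [ 0.473 -0.363  0.106] tip [ 0.476 -0.193  0.106] [-0.91  
[... 323 characters left out ...]
0.7   1.73  0.81  2.11 -2.66] e 0.0 dq 1.94 wr [ 0.47 -0.45  0.13]
1 [ 0.472 -0.376  0.155] tip [ 0.476 -0.207  0.156] [-0.92  0.66  1.74  0.83  2.13 -2.63] e 0.0 dq 0.53 wr [ 0.47 -0.45  0.16]
2 [ 0.472 -0.376  0.18 ] tip [ 0.476 -0.207  0.181] [-0.92  0.62  1.74  0.84  2.16 -2.6 ] e 0.0 dq 0.52 wr [ 0.47 -0.45  0.18]
3 [ 0.472 -0.376  0.205] tip [ 0.476 -0.207  0.206] [-0.92  0.58  1.75  0.86  2.18 -2.56] e 0.0 dq 0.5 wr [ 0.47 -0.45  0.21]
4 [ 0.472 -0.376  0.23 ] tip [ 0.476 -0.207  0.231] [-0.92  0.54  1.75  0.88  2.2  -2.53] e 0.0 dq 0.48 wr [ 0.47 -0.45  0.23]
5 [ 0.472 -0.376  0.255] tip [ 0.476 -0.207  0.256] [-0.92  0.5   1.75  0.91  2.23 -2.49] e 0.0 dq 0.46 wr [ 0.47 -0.45  0.26]
```

```bash
python3 -m jog '[{"grip":0.5,"x":0,"y":0,"z":-14,"rx":0,"ry":0,"rz":0},{"grip":0.5,"x":0,"y":0,"z":-14,"rx":0,"ry":0,"rz":0},{"grip":0.5,"x":0,"y":0,"z":-14,"rx":0,"ry":0,"rz":0},{"grip":0.5,"x":0,"y":0,"z":-14,"rx":0,"ry":0,"rz":0},{"grip":0.5,"x":0,"y":0,"z":-14,"rx":0,"ry":0,"rz":0},{"grip":0.5,"x":0,"y":0,"z":-14,"rx":0,"ry":0,"rz":0},{"grip":0.5,"x":0,"y":0,"z":-14,"rx":0,"ry":0,"rz":0},{"grip":0.5,"x":0,"y":0,"z":-14,"rx":0,"ry":0,"rz":0}]'
python3 -m jog '[{"grip":0.5,"x":25,"y":0,"z":0,"rx":0,"ry":0,"rz":0},{"grip":0.5,"x":25,"y":0,"z":0,"rx":0,"ry":0,"rz":0},{"grip":0.5,"x":25,"y":0,"z":0,"rx":0,"ry":0,"rz":0},{"grip":0.5,"x":25,"y":0,"z":0,"rx":0,"ry":0,"rz":0},{"grip":0.5,"x":25,"y":0,"z":0,"rx":0,"ry":0,"rz":0},{"grip":0.5,"x":25,"y":0,"z":0,"rx":0,"ry":0,"rz":0},{"grip":0.5,"x":0,"y":0,"z":0,"rx":0,"ry":0,"rz":0}]'
python3 - <<'E'
from ik import *
c=snap('side','s20.png');a=cv2.resize(c['frame'][100:250,190:330,::-1],None,fx=2.8,fy=2.8,interpolation=cv2.INTER_CUBIC)
for y in(.038,-.038):print('pred side lip (crop px)',((proj(c,r2w(P,lip(0)+[0,y,0]))-[190,100])*2.8).round())
c=snap('top','t20.png');b=cv2.resize(c['frame'][110:260,140:390,::-1],(400,240),interpolation=cv2.INTER_CUBIC)
b=cv2.copyMakeBorder(b,0,a.shape[0]-240,0,0,0);cv2.imwrite('pics/m20.png',np.hstack([a,b]))
print(get_state()['contact_force'],get_state()['dq'].round(3))
E
```

```text
time: 15.55
eef_pos: [0.4719, -0.3801, 0.1055]
tcp_rot: [0.503, 0.497, 0.508, -0.492]
contact_force: [0.7, -0.6, -0.0]
opening: 0.502
time: 16.13
eef_pos: [0.4715, -0.3805, 0.2614]
tcp_rot: [0.502, 0.5, 0.509, -0.489]
contact_force: [0.8, -0.1, 0.1]
opening: 0.498
pred side lip (crop px) [298. 252.]
pred side lip (crop px) [302. 216.]
[-0.63746705 -0.22388564 -0.81225109] [ 0.002  0.037  0.036 -0.006 -0.009 -0.003]
```

View pics/m20.png

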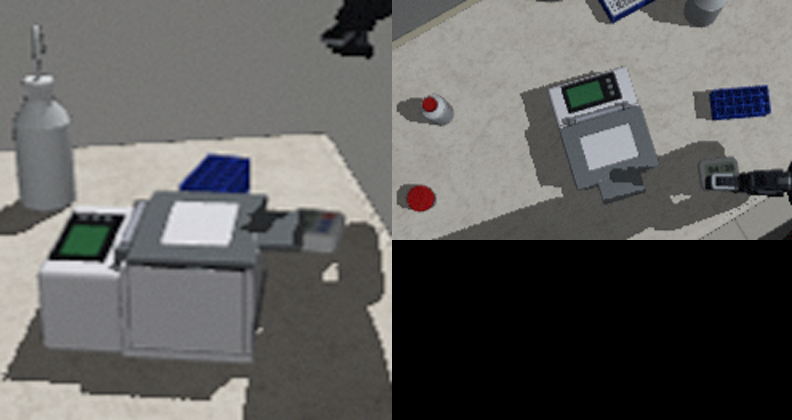

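Run:
```python
from h import *
for n,box,f in [('cap',(150,200,140,190),'r'),('cup',(215,250,140,180),'r'),('rack',(155,195,330,385),'b')]:
  for k in('top0','t20'):
    a=cv2.imread(f'pics/{k}.png').astype(int)[box[0]:box[1],box[2]:box[3]];B,G,R=a[...,0],a[...,1],a[...,2]
    m=(R>G+60) if f=='r' else (B>R+40); ys,xs=np.nonzero(m);print(n,k,xs.mean().round(2)+box[2],ys.mean().round(2)+box[0],m.sum())
cs=[cv2.resize(cv2.imread(f'pics/{k}.png')[195:240,320:370],None,fx=7,fy=7) for k in('top0','t3','t20')]
cv2.imwrite('pics/tim.png',np.hstack(cs[::2]))
```

```text
cap top0 162.79 174.82 57
cap t20 162.81 174.77 57
cup top0 157.43 233.69 206
cup t20 157.41 233.62 208
rack top0 357.52 173.82999999999998 576
rack t20 357.36 173.89 611
```

View pics/tim.png

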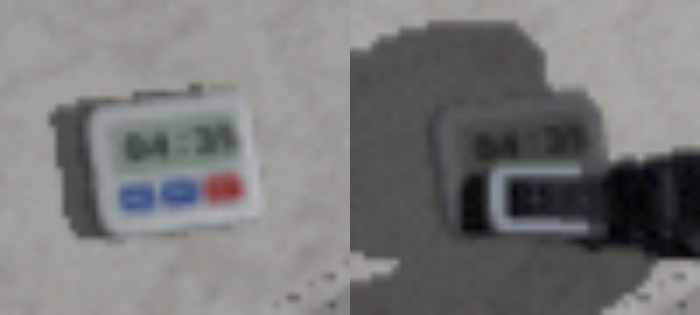

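Everything is in place, the cover is shut, and the arm is clear.

```bash
python3 -c "
from plant import sign_off
print(sign_off())"
```

```text
the job is handed in; nothing more can be done
None
```

The cover is fully shut and the job is handed in, at about 16 s on the robot's clock. No checks failed or disagreed.

- **Tipping and catching:** I put the half-open fingers on either side of the cover without gripping it. The rear finger pushed it just past upright. I then held still while it fell about a quarter radian onto the front finger.
- **Lowering:** The front finger carried the cover down under its lip, at about 0.35–0.4 rad/s at first. Below about 0.3 rad it went at 0.2 rad/s or less, slowing towards the end. I then lowered the finger clear of the lip, slid the gripper out sideways and raised it.
- **Final checks:**
  - The lip sits where a shut cover should be in the side view, to within the picture's resolution.
  - In the last pictures there is a clear gap between the gripper and the cover.
  - Bottle cap, cup and vial rack show the same top-view positions as before, to within about 0.2 pixel. I compared the timer by eye, partly hidden by the gripper; it appears unmoved.
  - Measured tool forces were about 1 N (sensor noise) whenever I read them.

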